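# Re-index the cam clamp lever and clamp the vase blank

### The arm

A 6-joint arm with a two-finger parallel gripper is mounted at the origin on the work surface. World frame = base frame: x ahead of the robot, y to its left, z up, the work surface at z = 0. Lengths are in m, angles in rad, forces in N, time in s.
With the tool pointing down it reaches from about 0.35 to 0.875 m from the base axis. Payload 4.2 kg.
Tool frame: the origin (TCP) lies midway between the tips of the shut fingers; the grasp point (between the pads) lies 19 mm behind it; z points along the fingers, x is the direction in which the jaws open and shut, and the axes are right-handed (so a half turn about z gives the same grasp; the last joint's range is limited). The gripper opens to 85 mm and grips with 20 to 120 N. Pads are 22 mm wide; open, the fingers measure 114 mm over their backs; the gripper's body (76 mm by 85 mm) begins 54 mm behind the grasp point. The pads swing forward as they close: fully open they stand 13 mm farther back than shut.
Start: joints at [1.452, 0.385, 0.008, 0, -1.194, -0.259], TCP at [0.231, 0.581, 0.202] pointing down, gripper open.
Joint ranges: [-3.14, 3.14], [-1.21, 2.06], [-1.07, 1.41], [-3.16, 2.05], [-2.99, -0.16], [-3.1, 3.1]. Speed limits (rad/s): [2.79, 2.79, 3.14, 3.14, 3.14, 3.14].

### API

Orientations are given as [roll, pitch, yaw] about the fixed x, y, z axes, in that order (R = Rz(yaw) Ry(pitch) Rx(roll)).
In Python, from workcell import ctrl gives the robot as it stands.
- The arm moves only by the shell command python3 -m pendant 'ROWS' [OPENING]. ROWS is JSON, a list of rows, each an object of numbers: "dx", "dy", "dz": the shift along the tool's x, y, z in m; "spin": the turn about the tool's z in rad. A call has 1 to 8 rows; each row shifts and turns the pose as measured when the row begins, along the tool's axes as they then stand; what a row does not reach is not made up. A row lasts 1/8 s, in which the tool goes at most 62.5 mm and 10.7 degrees, less where a joint would pass 70% of its speed; a pose out of reach is approached as far as the arm can. A call with a gripper value outside its range is refused whole. OPENING is the finger opening in m, from 0 to 0.0854, set as the call begins (- or left out, the last holds). The fingers move at their own pace and stop on an object; the grip force is fixed at half the most. Time passes only in rows, so rows that do not move let the fingers close. It gives the time, the measured TCP pose, the force and the opening at its end, in the units of the state.
- ctrl.get_state(): the state, without advancing time (a new reading comes with each control period).
- ctrl.get_image(name): name is "side" or "top"; returns the picture (384x512x3 uint8, blue, green, red); there is no depth.
- ctrl.get_calibration(name): a dict with "K" (3x3 intrinsics, pixels), "T" (4x4, takes a point from camera to world coordinates). Camera axes: x right, y up, looking along -z (the intrinsics and any distortion apply to the point x, -y, -z); pixel columns grow to the right and rows downward; lengths in m; the calibration is good to about 2 mm. A picture is of the moment at which its call begins. get_calibration takes no time and is no camera call.
- ctrl.finish_job(): hands the job in, once; it reports no verdict.
Trained networks look in the newest picture that a camera, given by its name, has taken for a name from the list of things; names that differ only in an ending like _2 or _b are one class to them, and where a whole thing is asked for, a point or a joint stands for the part that bears it (a point fixed in the world has none). Each returns a list of dicts, best first, with "p" (0 to 1); they miss things now and then, are a little off and sometimes report something else, mostly with a low value. They report only what shows in the picture. A call takes as long as a camera call. They do not tell look-alikes from the thing itself.
- ctrl.outline_of(name, camera): "region" (384x512 bool, what is visible of it).
- ctrl.place_of(name, camera): "position" ([x, y, z] in m, in world coordinates, good to about 4 mm: a listed point, or the origin of a listed thing).
The state is a dict: "t": time; "joints": joint angles; "dq": joint speeds; "tau": joint torques, N m; "tool_pos": TCP position; "tool_rot": TCP orientation; "ft_force": force on the tool from outside, world axes, zero at the start; "ft_torque": the same for the moment, N m; "finger_gap": opening from 0.0 (shut) to 1.0 (fully open).
Only numpy, scipy, OpenCV 4.12 (cv2) and the standard library are available. Lean on these libraries where they do the work, as an engineer would, in place of code of your own. Each camera call takes 0.05 s, during which the arm holds its last target.

### The job

The walnut vase blank lies loose in the cam clamp, and the clamp's lever has come to the end of its swing. Lift the lever by its knob off the serrations, swing it back anticlockwise, let it drop fully back in, then turn it clockwise until the blank is clamped firmly against the fence: the knob should then take a push of about 12 N (clearly more dents the walnut, clearly less leaves it loose). Let go, with the lever seated and the clamp holding, and leave the other things on the bench alone.

Things in the scene. Friction and masses are not known exactly. Their poses are not given: they have to be found in the camera images.
- board: the clamp's fixed plywood pegboard base, 300 x 280 x 18 mm, level on the bench. Origin: underside, on the vertical axis about which cam and lever turn; +x points from this axis to the blank and, beyond it, the fence (wooden bar 130 x 20 x 32 mm along y, its face 103 to 107 mm from the axis, set by hand), +z up. A short dowel (diameter 12) stands at x 65, y -55 mm beside the blank
- back_stop (a point): foot of the back stop dowel (diameter 12, top 95 mm above the bench), 58 mm from the turning axis; the lever's arm meets it at the anticlockwise end of its swing, at bearing 3.92 rad (anticlockwise from the board's +x)
- front_stop (a point): foot of the front stop dowel, the same as the back one; the lever's arm meets it at the clockwise end of its swing, at bearing 2.37 rad: 1.55 rad of swing in all, on the board's -x side
- spindle (a joint): turning of the spindle (toothed hub and cam as one), rad, grows clockwise seen from above = tightening; 0 = cam fully drawn back; starts at 0.6 to 0.8. Stiff: with the blank still loose it takes 5 to 6 N at the knob, square to the arm, to turn it slowly (more when fast), either way; it stays where left
- hub (a point): centre of the top of the spindle's steel hub, 54 mm above the bench, on the turning axis: a disc of 66 mm diameter with a ring (radius 28 mm) of 16 upright round-topped teeth, diameter 4, pitch 0.393 rad, tops 64 mm above the bench
- cam: wooden cam under the hub: disc, 52 mm diameter, centre 9 mm off the axis towards its own -x; origin on the axis at bench level. It has the blank tight on the fence from a spindle angle of 1.2 to 1.7 rad (differs each time); from there the push at the knob, 5 to 6 N before, climbs by about 0.8 N per mm of knob travel. 12 N there is about 60 N on the blank; it stays tight when let go
- swing (a joint): turning of the lever relative to the spindle, rad, grows clockwise, starts at about 0. With the lever down its eight dogs stand between hub teeth (play about 0.05 rad each way) and both turn together; lifted clear it turns freely. The dogs drop in at whole multiples of 0.393; three back (-1.18) is within the stops and leaves enough stroke, four is beyond the back stop
- lever (a joint): lift of the lever along the turning axis, m: 0 fully down, 0.014 top stop. Its dogs are clear of the teeth from 0.008. Weight and spring press it down with about 5 N (7 N at the top); let down on a tooth it may stay 2 to 8 mm high until moved a little to one side
- knob (a point): centre (half-way up) of the lever's knob, an upright wooden cylinder, diameter 24, height 45 mm, spinning freely on a pin 105 mm from the turning axis; with the lever down 97.5 mm above the bench. Its x points outwards along the arm. The steel arm below is 14 mm wide, 10 thick, top face 75 mm above the bench, ending 11 mm beyond the knob's axis. Nothing near the knob is higher
- blank: the walnut vase blank to be clamped: loose hexagonal prism, 80 mm across flats, 26 mm high, about 0.1 kg, lying flat on the board between cam and fence with a few mm of play; origin at the centre of its underside
- spare_center (a point): bystander: a taller hexagonal walnut blank, 80 mm across flats, 55 mm high, standing on the bench; its centre
- glue: bystander: glue bottle, 60 mm diameter, 150 mm high; origin at the centre of its underside
- chisel: bystander: a wood-handled hand tool about 220 mm long, lying on the bench
Things that resemble listed ones, but are neither listed nor needed, are in the scene too. Leave any red look-alike of the blank alone.

How it is judged:
By the outcome, as a careful person would: the job done as asked, in the order asked, and still so for the second after the job is handed in, with the robot touching nothing.
It also fails if it takes over 67 s, if anything falls off the work surface, if the arm or the gripper's body presses on something with over 40 N, if the wrist force passes 120 N, or if a joint passes its speed limit or range.

## Working session

There is one attempt and no reset: what is moved stays moved. The work goes in short steps, Python scripts to look and compute and a shell command to move; the robot and the scene stay as the last step left them, time stands still between calls to the robot, and variables do not carry over. Pictures are saved under pics/ and viewed, and the job is handed in when it is done.

```bash
mkdir -p pics; python3 - <<'E'
from workcell import ctrl
import cv2,numpy as np
for c in("top","side"):
    cv2.imwrite(f"pics/{c}0.png",ctrl.get_image(c))
    for n in("knob","hub","board","back_stop","front_stop","blank","cam","glue","spare_center","chisel"):
        print(c,n,[(np.round(d["position"],3).tolist(),round(d["p"],2)) for d in ctrl.place_of(n,c)])
s=ctrl.get_state()
for k in s: print(k,np.round(s[k],4).tolist())
E
```

```text
top knob [([0.504, -0.057, 0.096], 0.85)]
top hub [([0.609, -0.074, 0.056], 0.72)]
top board [([0.613, -0.069, -0.001], 0.6)]
top back_stop [([0.592, -0.129, 0.014], 0.8)]
top front_stop [([0.561, -0.036, 0.019], 0.68)]
top blank [([0.704, -0.353, -0.002], 0.69), ([0.664, -0.052, 0.023], 0.57), ([0.673, 0.222, -0.002], 0.56)]
top cam [([0.604, -0.073, 0.001], 0.93)]
top glue [([0.57, 0.381, -0.001], 0.6), ([0.662, -0.053, 0.018], 0.44), ([0.56, -0.035, 0.019], 0.38)]
top spare_center [([0.515, -0.413, 0.028], 0.56)]
top chisel [([0.415, 0.355, -0.004], 0.78), ([0.664, -0.052, 0.022], 0.6)]
side knob [([0.505, -0.051, 0.093], 0.92)]
side hub [([0.603, -0.077, 0.055], 0.97)]
side board [([0.608, -0.077, 0.0], 0.71)]
side back_stop [([0.592, -0.132, 0.02], 0.85), ([0.559, -0.036, 0.021], 0.39)]
side front_stop [([0.564, -0.038, 0.019], 0.68)]
side blank [([0.706, -0.355, 0.0], 0.75), ([0.663, -0.05, 0.018], 0.68), ([0.673, 0.225, -0.001], 0.6)]
side cam [([0.608, -0.071, 0.001], 0.84)]
side glue [([0.57, 0.378, -0.0], 0.9)]
side spare_center [([0.513, -0.412, 0.028], 0.89)]
side chisel [([0.415, 0.356, -0.002], 0.58)]
t 1.1
joints [1.4516, 0.3847, 0.0079, 0.0, -1.194, -0.2586]
dq [-0.0003, 0.0004, 0.0006, 0.0007, 0.0011, -0.0016]
tau [-0.0015, -39.2104, 18.8615, 4.1904, -0.0003, 0.0]
tool_pos [0.2305, 0.5809, 0.2016]
tool_rot [-3.1416, -0.0, -1.9486]
ft_force [0.9524, 0.5808, -0.7929]
ft_torque [0.0075, -0.0296, -0.0261]
finger_gap 1.0053
```

```bash
ls -la; python3 -m pendant --help 2>&1 | head -20
```

```text
total 12
drwxr-xr-x  3 agent agent 4096 Dec  6 03:48 .
drwxr-xr-x 23 root  root  4096 Dec  6 03:48 ..
drwxr-xr-x  2 agent agent 4096 Dec  6 03:49 pics
invalid input: not JSON, or not a number
```

View pics/top0.png

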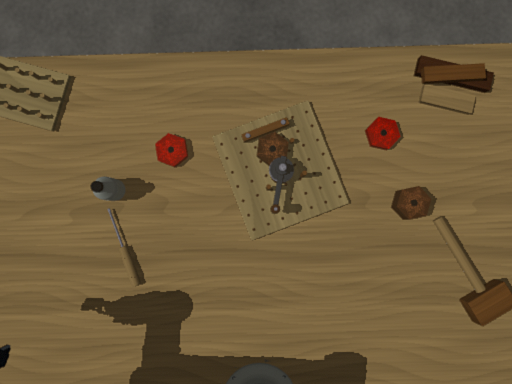

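View pics/side0.png

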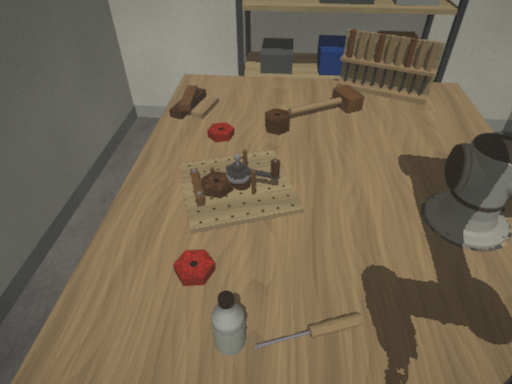

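The top view shows the clamp at about (283,170) with the knob at (275,209). Both stop dowels fit a board yaw of about 0.31, and the knob is at about (0.5045, -0.054). I'll move above the knob now.

```bash
python3 -m pendant '[{"spin":-0.187},{"spin":-0.187},{"dx":0.056,"dy":-0.024},{"dx":0.056,"dy":-0.024},{"dx":0.056,"dy":-0.024},{"dx":0.056,"dy":-0.024},{"dx":0.056,"dy":-0.024},{"dx":0.056,"dy":-0.024}]' 0.0854
```

```text
invalid input at $[0]: expected keys dx, dy, dz, spin
```

All keys are needed in each row.

```bash
python3 -m pendant '[{"dx":0,"dy":0,"dz":0,"spin":-0.186},{"dx":0,"dy":0,"dz":0,"spin":-0.186},{"dx":0.056,"dy":-0.024,"dz":0,"spin":0},{"dx":0.056,"dy":-0.024,"dz":0,"spin":0},{"dx":0.056,"dy":-0.024,"dz":0,"spin":0},{"dx":0.056,"dy":-0.024,"dz":0,"spin":0},{"dx":0.056,"dy":-0.024,"dz":0,"spin":0},{"dx":0.056,"dy":-0.024,"dz":0,"spin":0}]' 0.0854
```

```text
t: 2.1
tool_pos: [0.3785, 0.2403, 0.2013]
tool_rot: [-3.139, 0.002, -1.56]
ft_force: [0.5, 0.4, 0.6]
finger_gap: 0.998
```

```bash
python3 -m pendant '[{"dx":0.049,"dy":-0.021,"dz":0,"spin":0},{"dx":0.049,"dy":-0.021,"dz":0,"spin":0},{"dx":0.049,"dy":-0.021,"dz":0,"spin":0},{"dx":0.049,"dy":-0.021,"dz":0,"spin":0},{"dx":0.049,"dy":-0.021,"dz":0,"spin":0},{"dx":0.049,"dy":-0.021,"dz":0,"spin":0},{"dx":0,"dy":0,"dz":0,"spin":0},{"dx":0,"dy":0,"dz":0,"spin":0}]'
cat > h.py <<'E'
from workcell import ctrl
import numpy as np
from scipy.spatial.transform import Rotation as R
AX=np.array([0.6075,-0.0735]); 
def totool(d):  # world delta -> tool dx,dy,dz
    s=ctrl.get_state(); return np.round(R.from_euler('xyz',s['tool_rot']).as_matrix().T@np.array(d),4)
E
python3 - <<'E'
from h import *
s=ctrl.get_state();p=np.array(s['tool_pos']);print(p,s['tool_rot'],s['ft_force'])
print(totool(np.array([0.5045,-0.054,0.15])-p))
E
```

```text
t: 3.1
tool_pos: [0.5122, -0.0658, 0.2035]
tool_rot: [-3.132, 0.004, -1.564]
ft_force: [-0.4, -0.0, -0.5]
finger_gap: 0.997
[ 0.51222123 -0.06576016  0.20346605] [-3.13232111  0.0042075  -1.56435748] [-0.37761528 -0.02772794 -0.54741455]
[-0.0116  0.0081  0.0534]
```

```bash
python3 -m pendant '[{"dx":-0.0116,"dy":0.0081,"dz":0.02,"spin":0},{"dx":0,"dy":0,"dz":0.03,"spin":0},{"dx":0,"dy":0,"dz":0.0,"spin":0}]'
python3 - <<'E'
from h import *
import cv2
for c in("top","side"):
    im=ctrl.get_image(c); 
    print(c,[(np.round(d["position"],3).tolist(),round(d["p"],2)) for d in ctrl.place_of("knob",c)])
    u,v=((275,195) if c=="top" else (250,180))
    cv2.imwrite(f"pics/{c}1.png",cv2.resize(im[v-60:v+60,u-80:u+80],None,fx=5,fy=5,interpolation=cv2.INTER_CUBIC))
s=ctrl.get_state();p=np.array(s['tool_pos']);print(p)
print(totool(np.array([0.5045,-0.054,0.084])-p))
E
```

```text
t: 3.48
tool_pos: [0.504, -0.0507, 0.1537]
tool_rot: [-3.13, 0.005, -1.56]
ft_force: [0.8, -0.1, 0.2]
finger_gap: 1.0
top [([0.606, -0.069, 0.054], 0.66)]
side [([0.506, -0.05, 0.093], 0.91), ([0.595, -0.131, 0.019], 0.22)]
[ 0.50680524 -0.05116073  0.15670494]
[0.0032 0.0037 0.0726]
```

View pics/side1.png

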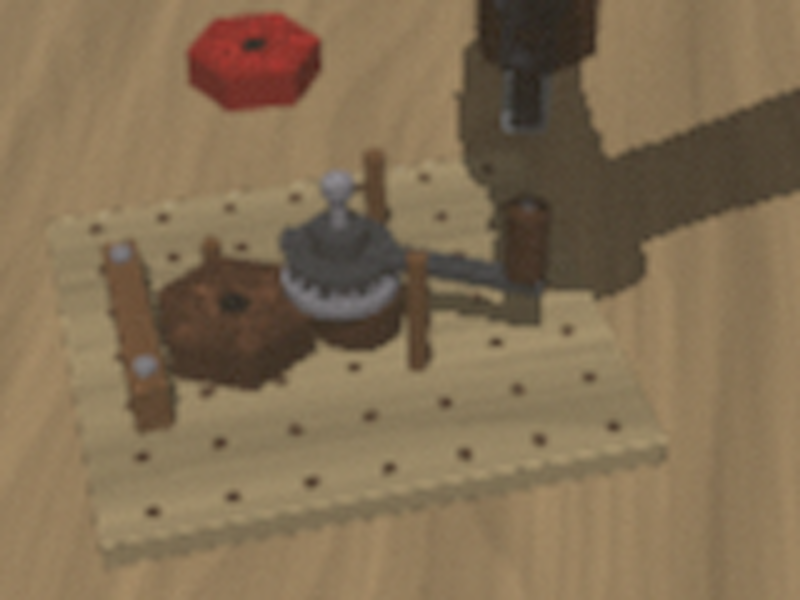

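View pics/top1.png

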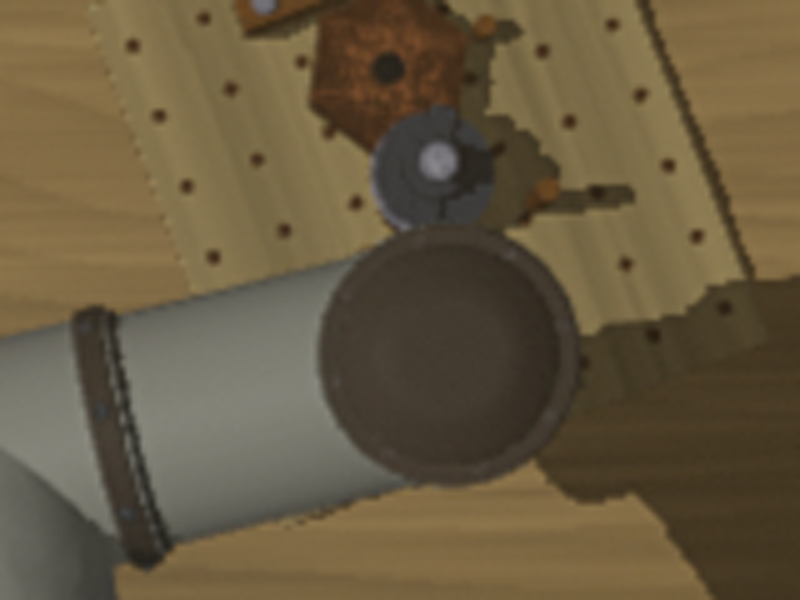

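```bash
python3 -m pendant '[{"dx":0.003,"dy":0.002,"dz":0.03,"spin":0},{"dx":0,"dy":0,"dz":0.025,"spin":0},{"dx":0,"dy":0,"dz":0.012,"spin":0},{"dx":0,"dy":0,"dz":0.0,"spin":0}]'; python3 -m pendant '[{"dx":0,"dy":0,"dz":0.0,"spin":0},{"dx":0,"dy":0,"dz":0.0,"spin":0}]';
```

```text
t: 4.18
tool_pos: [0.5105, -0.053, 0.0933]
tool_rot: [-3.111, 0.007, -1.559]
ft_force: [0.3, 0.6, 0.8]
finger_gap: 0.997
t: 4.42
tool_pos: [0.512, -0.0528, 0.0952]
tool_rot: [-3.107, 0.007, -1.558]
ft_force: [-0.2, -0.4, -0.7]
finger_gap: 0.996
```

```bash
python3 -m pendant '[{"dx":0.001,"dy":0.005,"dz":0.008,"spin":0},{"dx":0,"dy":0.004,"dz":0.004,"spin":0}]'; python3 -m pendant '[{"dx":0,"dy":0.0007,"dz":0.0008,"spin":0},{"dx":0,"dy":0.0007,"dz":0.0008,"spin":0},{"dx":0,"dy":0.0007,"dz":0.0008,"spin":0},{"dx":0,"dy":0.0007,"dz":0.0008,"spin":0}]' 0.0
```

```text
t: 4.68
tool_pos: [0.5038, -0.0538, 0.0833]
tool_rot: [-3.105, 0.007, -1.558]
ft_force: [-0.1, -0.5, -0.1]
finger_gap: 1.0
t: 5.18
tool_pos: [0.5003, -0.0538, 0.0798]
tool_rot: [-3.106, 0.007, -1.558]
ft_force: [-1.7, 1.3, 5.7]
finger_gap: 0.244
```

```bash
python3 -m pendant '[{"dx":0,"dy":0,"dz":0,"spin":0},{"dx":0,"dy":0,"dz":0,"spin":0}]'; python3 - <<'E'
from h import *
import cv2
c="side"
im=ctrl.get_image(c); u,v=(250,180)
cv2.imwrite(f"pics/{c}2.png",cv2.resize(im[v-60:v+60,u-80:u+80],None,fx=5,fy=5,interpolation=cv2.INTER_CUBIC))
E
```

```text
t: 5.42
tool_pos: [0.5007, -0.0538, 0.0803]
tool_rot: [-3.105, 0.007, -1.558]
ft_force: [-0.7, 0.2, 1.2]
finger_gap: 0.244
```

View pics/side2.png

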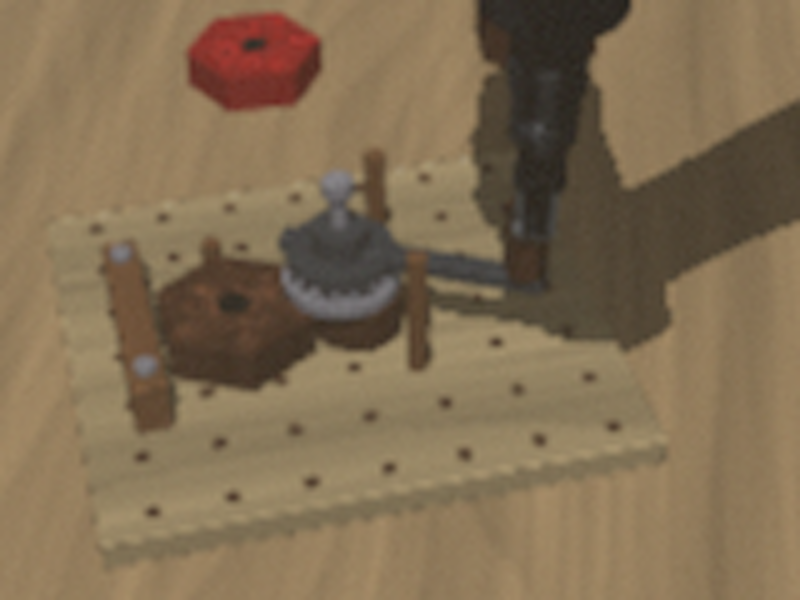

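The grasp sits about 5–7 mm too far out: finger at x≈538 px, knob centre at 525 px. I'll regrip centred and slightly higher.

```bash
python3 -m pendant '[{"dx":0,"dy":0,"dz":0,"spin":0},{"dx":0,"dy":0,"dz":-0.002,"spin":0},{"dx":0,"dy":-0.006,"dz":-0.002,"spin":0},{"dx":0,"dy":0,"dz":0,"spin":0}]' 0.06;  python3 -m pendant '[{"dx":0,"dy":0,"dz":0,"spin":0}]' 0.06
```

```text
t: 5.98
tool_pos: [0.507, -0.0538, 0.0843]
tool_rot: [-3.105, 0.007, -1.558]
ft_force: [-0.1, 0.8, 0.1]
finger_gap: 0.705
t: 6.1
tool_pos: [0.507, -0.0538, 0.0842]
tool_rot: [-3.105, 0.007, -1.558]
ft_force: [-0.0, 0.1, 0.1]
finger_gap: 0.707
```

```bash
python3 -m pendant '[{"dx":0,"dy":0.001,"dz":0,"spin":0},{"dx":0,"dy":0,"dz":0,"spin":0},{"dx":0,"dy":0,"dz":0,"spin":0},{"dx":0,"dy":0,"dz":0,"spin":0}]' 0.0;python3 -m pendant '[{"dx":0,"dy":0,"dz":0,"spin":0}]'; python3 - <<'E'
from h import *
import cv2
c="side"
im=ctrl.get_image(c); u,v=(250,180)
cv2.imwrite(f"pics/{c}3.png",cv2.resize(im[v-60:v+60,u-80:u+80],None,fx=5,fy=5,interpolation=cv2.INTER_CUBIC))
E
```

```text
t: 6.6
tool_pos: [0.5057, -0.0538, 0.0844]
tool_rot: [-3.106, 0.007, -1.558]
ft_force: [0.2, -0.4, 1.0]
finger_gap: 0.238
t: 6.72
tool_pos: [0.5057, -0.0538, 0.0844]
tool_rot: [-3.106, 0.007, -1.558]
ft_force: [-0.8, 0.3, 0.2]
finger_gap: 0.235
```

View pics/side3.png

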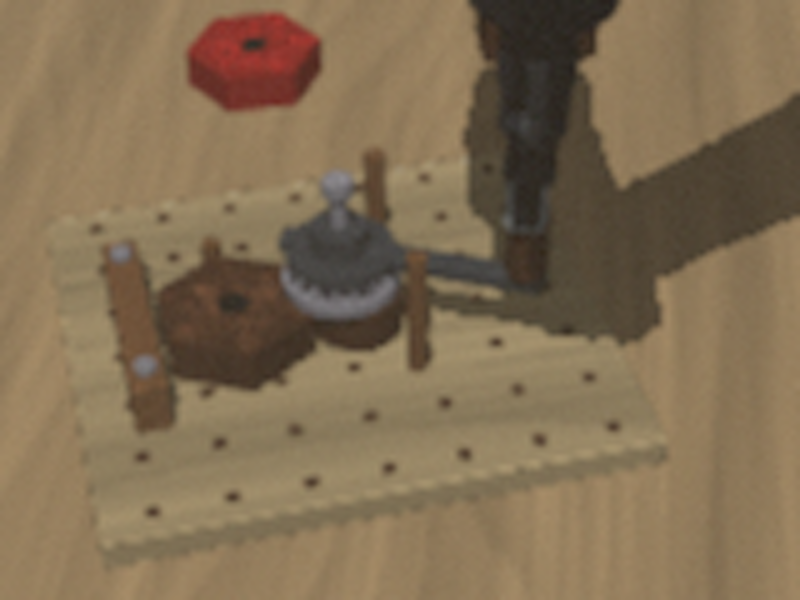

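Grip is centred now. Next I lift about 11 mm.

```bash
python3 -m pendant '[{"dx":0,"dy":0,"dz":-0.003,"spin":0},{"dx":0,"dy":0,"dz":-0.003,"spin":0},{"dx":0,"dy":0,"dz":-0.003,"spin":0},{"dx":0,"dy":0,"dz":-0.003,"spin":0}]'; python3 -m pendant '[{"dx":0,"dy":0,"dz":0,"spin":0}]'
```

```text
t: 7.28
tool_pos: [0.506, -0.0537, 0.0951]
tool_rot: [-3.105, 0.008, -1.559]
ft_force: [3.8, -0.8, -6.9]
finger_gap: 0.23
t: 7.4
tool_pos: [0.506, -0.0537, 0.0952]
tool_rot: [-3.105, 0.008, -1.559]
ft_force: [3.3, -1.7, -6.8]
finger_gap: 0.236
```

```bash
cat >> h.py <<'E'
C=np.array([0.6088,-0.0738])
def arc(db,n,C=C,r=0.105):
    s=ctrl.get_state();p=np.array(s['tool_pos']);M=R.from_euler('xyz',s['tool_rot']).as_matrix()
    v=p[:2]-C;b=np.arctan2(v[1],v[0])%(2*np.pi);print('r',np.hypot(*v),'b',b,'z',p[2])
    q=p.copy()
    for i in range(1,n+1):
        t=np.append(C+r*np.array([np.cos(b+db*i),np.sin(b+db*i)]),p[2])
        print(np.round(M.T@(t-q),4)); q=t
E
python3 - <<'E'
from h import *
arc(0.1,8)
E
```

```text
r 0.10469919527787316 b 2.9488548838255273 z 0.0951653676069457
[ 0.0103  0.0019 -0.0001]
[ 0.0105  0.0006 -0.0001]
[ 0.0105 -0.0005 -0.0001]
[ 0.0104 -0.0015 -0.    ]
[ 0.0102 -0.0025  0.    ]
[ 0.0099 -0.0036  0.0001]
[ 0.0095 -0.0045  0.0001]
[ 0.009  -0.0054  0.0001]
```

```bash
python3 -m pendant '[{"dx":0.0103,"dy":0.0019,"dz":0,"spin":0},{"dx":0.0105,"dy":0.0006,"dz":0,"spin":0},{"dx":0.0105,"dy":-0.0005,"dz":0,"spin":0}]'; python3 - <<'E'
from h import *
arc(0.1,5)
E
```

```text
t: 7.78
tool_pos: [0.505, -0.0857, 0.0947]
tool_rot: [-3.103, 0.009, -1.558]
ft_force: [4.1, 1.7, -6.9]
finger_gap: 0.234
r 0.1044742782267712 b 3.2557498730705814 z 0.0947461145387267
[ 0.0104 -0.0011 -0.0001]
[ 0.0102 -0.0026  0.    ]
[ 0.0099 -0.0036  0.0001]
[ 0.0094 -0.0046  0.0001]
[ 0.0089 -0.0055  0.0001]
```

```bash
python3 -m pendant '[{"dx":0.0104,"dy":-0.0011,"dz":0,"spin":0},{"dx":0.0102,"dy":-0.0026,"dz":0,"spin":0},{"dx":0.0099,"dy":-0.0036,"dz":0,"spin":0},{"dx":0.0094,"dy":-0.0046,"dz":0,"spin":0},{"dx":0.0089,"dy":-0.0055,"dz":0,"spin":0}]'; python3 - <<'E'
from h import *
arc(0.09,5)
E
```

```text
t: 8.4
tool_pos: [0.5253, -0.1366, 0.0948]
tool_rot: [-3.1, 0.012, -1.559]
ft_force: [4.8, 5.1, -6.1]
finger_gap: 0.231
r 0.10454820241798121 b 3.7865145441240546 z 0.09480430417335758
[ 0.0076 -0.0056  0.0001]
[ 0.0068 -0.0066  0.0002]
[ 0.0062 -0.0071  0.0002]
[ 0.0055 -0.0077  0.0003]
[ 0.0048 -0.0081  0.0003]
```

```bash
python3 -m pendant '[{"dx":0.0075,"dy":-0.0061,"dz":0,"spin":0},{"dx":0.0068,"dy":-0.0067,"dz":0,"spin":0},{"dx":0.0062,"dy":-0.0072,"dz":0,"spin":0}]'; python3 - <<'E'
from h import *
from scipy.optimize import least_squares
s=ctrl.get_state()
P=np.array([[.506,-.0537],[.505,-.0857],[.5253,-.1366],s['tool_pos'][:2]])
f=least_squares(lambda q:np.hypot(*(P-q[:2]).T)-q[2],[.608,-.074,.105]);print(f.x,f.fun)
c=f.x[:2];print([np.arctan2(*(p-c)[::-1])%(2*np.pi) for p in P])
arc(0.04,4)
E
```

```text
t: 8.78
tool_pos: [0.5449, -0.1565, 0.0937]
tool_rot: [-3.104, 0.016, -1.561]
ft_force: [3.3, 6.7, -6.7]
finger_gap: 0.237
[ 0.61018656 -0.07311727  0.10596631] [ 1.42080595e-05 -2.98283022e-05  3.26800941e-05 -1.70526795e-05]
[np.float64(2.957336371718137), np.float64(3.2606499128515822), np.float64(3.783718742320823), np.float64(4.047935076225673)]
r 0.10455892830298899 b 4.054348557009271 z 0.09368284121381998
[ 0.0029 -0.0031  0.0001]
[ 0.0024 -0.0034  0.0001]
[ 0.0023 -0.0035  0.0001]
[ 0.0021 -0.0036  0.0001]
```

```bash
python3 -m pendant '[{"dx":0.003,"dy":-0.0037,"dz":-0.001,"spin":0},{"dx":0.0028,"dy":-0.004,"dz":-0.0005,"spin":0},{"dx":0,"dy":0,"dz":0,"spin":0}]'; python3 - <<'E'
from h import *
C=np.array([0.6102,-0.0731]);arc(0.02,2,C,.106)
E
```

```text
t: 9.15
tool_pos: [0.5513, -0.1609, 0.0928]
tool_rot: [-3.11, 0.022, -1.563]
ft_force: [4.1, 4.4, -6.3]
finger_gap: 0.227
r 0.10576527942897708 b 4.121204664765488 z 0.09279286760025625
[ 0.0014 -0.0016  0.    ]
[ 0.0011 -0.0018  0.    ]
```

```bash
python3 -m pendant '[{"dx":0.0009,"dy":-0.0011,"dz":0.001,"spin":0},{"dx":0,"dy":0,"dz":0.003,"spin":0},{"dx":0,"dy":0,"dz":0.003,"spin":0}]'; python3 -m pendant '[{"dx":0,"dy":0,"dz":0.002,"spin":0}]'; python3 - <<'E'
from h import *
C=np.array([0.6102,-0.0731]);arc(0.02,2,C,.106)
E
```

```text
t: 9.52
tool_pos: [0.5511, -0.1608, 0.0842]
tool_rot: [-3.115, 0.025, -1.564]
ft_force: [2.3, 4.0, -2.6]
finger_gap: 0.234
t: 9.65
tool_pos: [0.5513, -0.1615, 0.0832]
tool_rot: [-3.115, 0.024, -1.563]
ft_force: [0.0, 0.6, 5.6]
finger_gap: 0.233
r 0.10623833185817617 b 4.124695617107686 z 0.08322177669571584
[ 0.001  -0.0019  0.    ]
[ 0.0011 -0.0018  0.    ]
```

```bash
python3 - <<'E'
from h import *
import cv2
c="side"
im=ctrl.get_image(c); u,v=(250,180)
cv2.imwrite(f"pics/{c}4.png",cv2.resize(im[v-60:v+60,u-80:u+80],None,fx=5,fy=5,interpolation=cv2.INTER_CUBIC))
C=np.array([0.6102,-0.0731]);arc(-0.04,8,C,.106)
E
```

```text
r 0.10625024512993347 b 4.126544501432607 z 0.08338327369345816
[-0.0026  0.0033 -0.    ]
[-0.0026  0.0034 -0.    ]
[-0.0027  0.0033 -0.    ]
[-0.0028  0.0031 -0.    ]
[-0.003  0.003 -0.   ]
[-0.0031  0.0029 -0.    ]
[-0.0032  0.0028  0.    ]
[-0.0033  0.0027  0.    ]
```

View pics/side4.png

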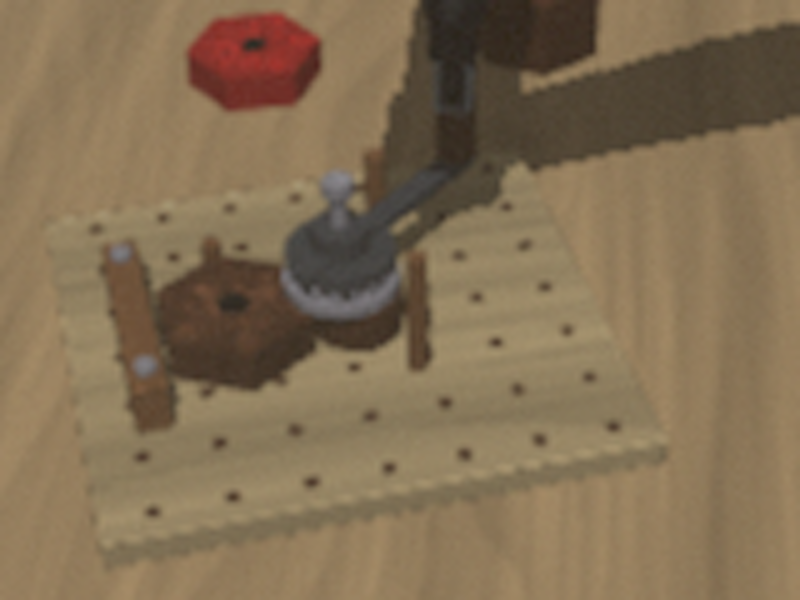

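```bash
cat >> h.py <<'E'
C2=np.array([0.6102,-0.0731])
def st(step=0.0,n=0):
    s=ctrl.get_state();p=np.array(s['tool_pos']);F=np.array(s['ft_force'])
    v=p[:2]-C2;b=np.arctan2(v[1],v[0])%(2*np.pi)
    print('t %.2f b %.4f turned %.4f r %.4f z %.4f Ft %.2f Fr %.2f Fz %.2f'%(s['t'],b,4.126-b,np.hypot(*v),p[2],F[:2]@[-np.sin(b),np.cos(b)],F[:2]@[np.cos(b),np.sin(b)],F[2]))
    if n: arc(-step,n,C2,.106)
E
python3 -m pendant '[{"dx":-0.0026,"dy":0.0033,"dz":0,"spin":0},{"dx":-0.0026,"dy":0.0034,"dz":0,"spin":0},{"dx":-0.0027,"dy":0.0033,"dz":0,"spin":0},{"dx":-0.0028,"dy":0.0031,"dz":0,"spin":0}]'; python3 -c "
from h import *
st(.05,5)"
```

```text
t: 10.2
tool_pos: [0.5416, -0.1527, 0.0847]
tool_rot: [-3.105, 0.02, -1.562]
ft_force: [4.9, -4.3, -3.9]
finger_gap: 0.235
t 10.20 b 4.0016 turned 0.1244 r 0.1051 z 0.0847 Ft 6.49 Fr 0.02 Fz -3.92
r 0.10508809425635575 b 4.001627178821016 z 0.08474454648859017
[-0.0029  0.0045 -0.0001]
[-0.0038  0.0037 -0.0001]
[-0.004   0.0035 -0.0001]
[-0.0041  0.0033 -0.    ]
[-0.0043  0.0031 -0.    ]
```

```bash
python3 -m pendant '[{"dx":-0.0033,"dy":0.0039,"dz":0.001,"spin":0},{"dx":-0.0037,"dy":0.0036,"dz":0.001,"spin":0},{"dx":-0.0039,"dy":0.0035,"dz":0.0005,"spin":0}]'; python3 -c "
from h import *
st(.05,5)"
```

```text
t: 10.58
tool_pos: [0.5346, -0.1462, 0.0846]
tool_rot: [-3.095, 0.012, -1.559]
ft_force: [4.3, -5.1, -3.3]
finger_gap: 0.232
t 10.57 b 3.9105 turned 0.2155 r 0.1051 z 0.0846 Ft 6.66 Fr 0.40 Fz -3.31
r 0.10513270773507154 b 3.9105208875103052 z 0.08463087711268859
[-0.0033  0.0042 -0.0002]
[-0.0041  0.0033 -0.0001]
[-0.0043  0.0031 -0.0001]
[-0.0044  0.0029 -0.0001]
[-0.0046  0.0027 -0.0001]
```

```bash
python3 -m pendant '[{"dx":-0.0039,"dy":0.0036,"dz":0.0015,"spin":0},{"dx":-0.0041,"dy":0.0033,"dz":0.001,"spin":0},{"dx":-0.0043,"dy":0.0031,"dz":0.001,"spin":0}]'; python3 -c "
from h import *
st(.05,5)"
```

```text
t: 10.95
tool_pos: [0.5282, -0.1389, 0.0845]
tool_rot: [-3.085, 0.003, -1.557]
ft_force: [3.9, -5.8, 0.0]
finger_gap: 0.233
t 10.95 b 3.8175 turned 0.3085 r 0.1052 z 0.0845 Ft 6.96 Fr 0.58 Fz 0.00
r 0.10516556056927485 b 3.817548553446212 z 0.08449317884289048
[-0.0037  0.0038 -0.0002]
[-0.0044  0.0029 -0.0002]
[-0.0046  0.0027 -0.0001]
[-0.0047  0.0025 -0.0001]
[-0.0048  0.0022 -0.0001]
```

```bash
python3 -m pendant '[{"dx":-0.0042,"dy":0.0031,"dz":0.0005,"spin":0},{"dx":-0.0044,"dy":0.0029,"dz":0.0005,"spin":0}]'; python3 -c "
from h import *
st()";python3 -m pendant '[{"dx":-0.003,"dy":0.0017,"dz":0.0003,"spin":0},{"dx":-0.003,"dy":0.0017,"dz":0.0003,"spin":0}]';python3 -c "
from h import *
st(.03,5)"
```

```text
t: 11.2
tool_pos: [0.5238, -0.1331, 0.0846]
tool_rot: [-3.08, -0.002, -1.556]
ft_force: [5.0, -5.6, -2.5]
finger_gap: 0.238
t 11.20 b 3.7484 turned 0.3776 r 0.1052 z 0.0846 Ft 7.49 Fr -0.92 Fz -2.47
t: 11.45
tool_pos: [0.5214, -0.1294, 0.0847]
tool_rot: [-3.077, -0.005, -1.555]
ft_force: [3.8, -5.3, -2.7]
finger_gap: 0.235
t 11.45 b 3.7067 turned 0.4193 r 0.1052 z 0.0847 Ft 6.52 Fr -0.35 Fz -2.71
r 0.10515244503291678 b 3.7066528203338622 z 0.08467575728679513
[-0.0023  0.0023 -0.0002]
[-0.0028  0.0015 -0.0001]
[-0.0028  0.0014 -0.0001]
[-0.0029  0.0014 -0.0001]
[-0.0029  0.0013 -0.0001]
```

```bash
python3 -m pendant '[{"dx":-0.003,"dy":0.0016,"dz":0.0004,"spin":0},{"dx":-0.003,"dy":0.0015,"dz":0.0004,"spin":0}]';python3 -c "
from h import *
st()";python3 -m pendant '[{"dx":-0.003,"dy":0.0015,"dz":0.0004,"spin":0},{"dx":-0.003,"dy":0.0014,"dz":0.0004,"spin":0}]';python3 -c "
from h import *
st(.03,5)"
```

```text
t: 11.7
tool_pos: [0.5192, -0.1259, 0.0846]
tool_rot: [-3.074, -0.009, -1.554]
ft_force: [3.8, -5.1, -1.9]
finger_gap: 0.233
t 11.70 b 3.6673 turned 0.4587 r 0.1052 z 0.0846 Ft 6.35 Fr -0.70 Fz -1.90
t: 11.95
tool_pos: [0.5173, -0.1223, 0.0846]
tool_rot: [-3.071, -0.013, -1.554]
ft_force: [3.3, -5.3, -1.5]
finger_gap: 0.233
t 11.95 b 3.6288 turned 0.4972 r 0.1051 z 0.0846 Ft 6.22 Fr -0.43 Fz -1.54
r 0.10514659947706038 b 3.6288213823907727 z 0.08460500173491972
[-0.0025  0.0022 -0.0002]
[-0.0029  0.0013 -0.0001]
[-0.0029  0.0012 -0.0001]
[-0.003   0.0011 -0.0001]
[-0.003   0.001  -0.0001]
```

```bash
python3 -m pendant '[{"dx":-0.0031,"dy":0.0014,"dz":0.0004,"spin":0},{"dx":-0.0031,"dy":0.0013,"dz":0.0004,"spin":0}]';python3 -c "
from h import *
st()";python3 -m pendant '[{"dx":-0.0031,"dy":0.0012,"dz":0.0004,"spin":0},{"dx":-0.0032,"dy":0.0011,"dz":0.0004,"spin":0}]';python3 -c "
from h import *
st()";python3 -m pendant '[{"dx":-0.0032,"dy":0.001,"dz":0.0004,"spin":0},{"dx":-0.0032,"dy":0.001,"dz":0.0004,"spin":0}]';python3 -c "
from h import *
st(.03,5)"
```

```text
t: 12.2
tool_pos: [0.5154, -0.1186, 0.0846]
tool_rot: [-3.068, -0.017, -1.553]
ft_force: [3.9, -4.8, -1.4]
finger_gap: 0.233
t 12.20 b 3.5896 turned 0.5364 r 0.1051 z 0.0846 Ft 6.02 Fr -1.46 Fz -1.41
t: 12.45
tool_pos: [0.5137, -0.1148, 0.0846]
tool_rot: [-3.066, -0.02, -1.553]
ft_force: [3.1, -5.0, -0.8]
finger_gap: 0.233
t 12.45 b 3.5499 turned 0.5761 r 0.1051 z 0.0846 Ft 5.82 Fr -0.91 Fz -0.75
t: 12.7
tool_pos: [0.5122, -0.111, 0.0846]
tool_rot: [-3.064, -0.024, -1.553]
ft_force: [3.6, -5.0, -0.8]
finger_gap: 0.236
t 12.70 b 3.5104 turned 0.6156 r 0.1051 z 0.0846 Ft 5.92 Fr -1.53 Fz -0.78
r 0.10511061551588013 b 3.510379986150138 z 0.08456396018987937
[-0.0027  0.0019 -0.0002]
[-0.003   0.0009 -0.0001]
[-0.0031  0.0009 -0.0001]
[-0.0031  0.0008 -0.0001]
[-0.0031  0.0007 -0.0001]
```

```bash
python3 -m pendant '[{"dx":-0.0032,"dy":0.0009,"dz":0.0003,"spin":0},{"dx":-0.0032,"dy":0.0009,"dz":0.0003,"spin":0}]';python3 -c "
from h import *
st()";python3 -m pendant '[{"dx":-0.0032,"dy":0.0008,"dz":0.0003,"spin":0},{"dx":-0.0032,"dy":0.0007,"dz":0.0003,"spin":0}]';python3 -c "
from h import *
st()";python3 -m pendant '[{"dx":-0.0032,"dy":0.0006,"dz":0.0003,"spin":0},{"dx":-0.0032,"dy":0.0005,"dz":0.0003,"spin":0}]';python3 -c "
from h import *
st(.03,5)"
```

```text
t: 12.95
tool_pos: [0.5108, -0.107, 0.0846]
tool_rot: [-3.062, -0.028, -1.553]
ft_force: [3.4, -5.5, -1.7]
finger_gap: 0.233
t 12.95 b 3.4704 turned 0.6556 r 0.1051 z 0.0846 Ft 6.28 Fr -1.47 Fz -1.71
t: 13.2
tool_pos: [0.5095, -0.1031, 0.0846]
tool_rot: [-3.061, -0.031, -1.553]
ft_force: [3.2, -6.3, -1.0]
finger_gap: 0.233
t 13.20 b 3.4308 turned 0.6952 r 0.1051 z 0.0846 Ft 7.01 Fr -1.30 Fz -1.01
t: 13.45
tool_pos: [0.5084, -0.0992, 0.0846]
tool_rot: [-3.06, -0.034, -1.553]
ft_force: [3.1, -5.3, -1.7]
finger_gap: 0.235
t 13.45 b 3.3923 turned 0.7337 r 0.1051 z 0.0846 Ft 5.91 Fr -1.66 Fz -1.71
r 0.10507374658873192 b 3.3922669726775596 z 0.08456089636874242
[-0.0029  0.0016 -0.0002]
[-0.0031  0.0006 -0.0002]
[-0.0031  0.0005 -0.0001]
[-0.0032  0.0004 -0.0001]
[-0.0032  0.0003 -0.0001]
```

```bash
python3 -m pendant '[{"dx":-0.0032,"dy":0.0006,"dz":0.0003,"spin":0},{"dx":-0.0032,"dy":0.0005,"dz":0.0003,"spin":0}]';python3 -c "
from h import *
st()";python3 -m pendant '[{"dx":-0.0032,"dy":0.0005,"dz":0.0003,"spin":0},{"dx":-0.0032,"dy":0.0004,"dz":0.0003,"spin":0}]';python3 -c "
from h import *
st()";python3 -m pendant '[{"dx":-0.0032,"dy":0.0003,"dz":0.0003,"spin":0},{"dx":-0.0032,"dy":0.0003,"dz":0.0003,"spin":0}]';python3 -c "
from h import *
st(.03,5)"
```

```text
t: 13.7
tool_pos: [0.5075, -0.0952, 0.0845]
tool_rot: [-3.059, -0.038, -1.554]
ft_force: [2.3, -6.2, -2.1]
finger_gap: 0.235
t 13.70 b 3.3536 turned 0.7724 r 0.1051 z 0.0845 Ft 6.56 Fr -0.95 Fz -2.09
t: 13.95
tool_pos: [0.5068, -0.0913, 0.0845]
tool_rot: [-3.058, -0.041, -1.554]
ft_force: [3.9, -5.9, -0.6]
finger_gap: 0.236
t 13.95 b 3.3154 turned 0.8106 r 0.1050 z 0.0845 Ft 6.51 Fr -2.80 Fz -0.59
t: 14.2
tool_pos: [0.5061, -0.0874, 0.0845]
tool_rot: [-3.057, -0.044, -1.555]
ft_force: [2.4, -7.3, -1.8]
finger_gap: 0.232
t 14.20 b 3.2780 turned 0.8480 r 0.1051 z 0.0845 Ft 7.58 Fr -1.38 Fz -1.78
r 0.10505674246525473 b 3.278004903202348 z 0.08449278326792703
[-0.003   0.0013 -0.0002]
[-0.0032  0.0002 -0.0002]
[-0.0032  0.0001 -0.0002]
[-0.0032  0.     -0.0001]
[-0.0032 -0.0001 -0.0001]
```

```bash
for i in 1; do python3 -m pendant '[{"dx":-0.003,"dy":0.0002,"dz":0.0003,"spin":0}]' >/dev/null;python3 -c "
from h import *
st()";python3 -m pendant '[{"dx":-0.003,"dy":0.0002,"dz":0.0003,"spin":0}]'>/dev/null;python3 -c "
from h import *
st()";python3 -m pendant '[{"dx":-0.003,"dy":0.0001,"dz":0.0003,"spin":0}]'>/dev/null;python3 -c "
from h import *
st()"; done
```

```text
t 14.32 b 3.2610 turned 0.8650 r 0.1050 z 0.0845 Ft 7.15 Fr -2.96 Fz -0.90
t 14.45 b 3.2441 turned 0.8819 r 0.1050 z 0.0845 Ft 6.03 Fr -3.05 Fz -0.96
t 14.57 b 3.2275 turned 0.8985 r 0.1050 z 0.0845 Ft 6.53 Fr -3.44 Fz -0.87
```

```bash
python3 -m pendant '[{"dx":-0.0032,"dy":-0.0003,"dz":0.0003,"spin":0}]' >/dev/null;python3 -c "
from h import *
st()";python3 -m pendant '[{"dx":-0.0032,"dy":-0.0003,"dz":0.0003,"spin":0}]'>/dev/null;python3 -c "
from h import *
st()";python3 -m pendant '[{"dx":-0.0032,"dy":-0.0004,"dz":0.0003,"spin":0}]'>/dev/null;python3 -c "
from h import *
st()"; python3 -m pendant '[{"dx":-0.0032,"dy":-0.0005,"dz":0.0003,"spin":0}]'>/dev/null;python3 -c "
from h import *
st()"
```

```text
t 14.70 b 3.2101 turned 0.9159 r 0.1050 z 0.0844 Ft 7.16 Fr -1.67 Fz -0.52
t 14.82 b 3.1927 turned 0.9333 r 0.1050 z 0.0844 Ft 6.84 Fr -2.39 Fz -0.13
t 14.95 b 3.1755 turned 0.9505 r 0.1050 z 0.0844 Ft 6.44 Fr -1.84 Fz 0.44
t 15.07 b 3.1587 turned 0.9673 r 0.1050 z 0.0844 Ft 5.51 Fr -2.56 Fz -0.10
```

```bash
python3 -m pendant '[{"dx":-0.0032,"dy":-0.0006,"dz":0.0003,"spin":0}]' >/dev/null;python3 -c "
from h import *
st()";python3 -m pendant '[{"dx":-0.0032,"dy":-0.0006,"dz":0.0003,"spin":0}]'>/dev/null;python3 -c "
from h import *
st()";python3 -m pendant '[{"dx":-0.0032,"dy":-0.0007,"dz":0.0003,"spin":0}]'>/dev/null;python3 -c "
from h import *
st()"; python3 -m pendant '[{"dx":-0.0032,"dy":-0.0008,"dz":0.0003,"spin":0}]'>/dev/null;python3 -c "
from h import *
st(.03,2)"
```

```text
t 15.20 b 3.1420 turned 0.9840 r 0.1051 z 0.0844 Ft 5.96 Fr -1.88 Fz 0.66
t 15.32 b 3.1257 turned 1.0003 r 0.1051 z 0.0844 Ft 5.90 Fr -2.77 Fz 0.49
t 15.45 b 3.1099 turned 1.0161 r 0.1051 z 0.0843 Ft 7.22 Fr -2.74 Fz 0.57
t 15.57 b 3.0946 turned 1.0314 r 0.1052 z 0.0843 Ft 6.52 Fr -2.55 Fz 0.83
r 0.10518934449204015 b 3.0945610946010698 z 0.084302321804158
[-0.0032  0.0006 -0.0002]
[-0.0032 -0.0003 -0.0002]
```

```bash
python3 -m pendant '[{"dx":-0.0032,"dy":-0.001,"dz":0.0001,"spin":0}]' >/dev/null;python3 -c "
from h import *
st()";python3 -m pendant '[{"dx":-0.0032,"dy":-0.001,"dz":0.0001,"spin":0}]'>/dev/null;python3 -c "
from h import *
st()";python3 -m pendant '[{"dx":-0.0032,"dy":-0.001,"dz":0.0001,"spin":0}]'>/dev/null;python3 -c "
from h import *
st()"
```

```text
t 15.70 b 3.0790 turned 1.0470 r 0.1052 z 0.0844 Ft 7.23 Fr -3.33 Fz -0.43
t 15.82 b 3.0637 turned 1.0623 r 0.1052 z 0.0844 Ft 6.42 Fr -2.95 Fz -1.13
t 15.95 b 3.0487 turned 1.0773 r 0.1053 z 0.0843 Ft 6.11 Fr -3.11 Fz -1.04
```

```bash
python3 -m pendant '[{"dx":-0.0032,"dy":-0.0012,"dz":0.0001,"spin":0}]' >/dev/null;python3 -c "
from h import *
st()";python3 -m pendant '[{"dx":-0.0032,"dy":-0.0012,"dz":0.0001,"spin":0}]'>/dev/null;python3 -c "
from h import *
st()
import cv2
im=ctrl.get_image('side'); u,v=(250,180)
cv2.imwrite('pics/side5.png',cv2.resize(im[v-60:v+60,u-80:u+80],None,fx=5,fy=5,interpolation=cv2.INTER_CUBIC))
st()"
```

```text
t 16.07 b 3.0345 turned 1.0915 r 0.1053 z 0.0843 Ft 7.20 Fr -3.36 Fz 1.05
t 16.20 b 3.0223 turned 1.1037 r 0.1055 z 0.0842 Ft 7.67 Fr -3.22 Fz -0.09
t 16.25 b 3.0213 turned 1.1047 r 0.1055 z 0.0842 Ft 7.51 Fr -3.12 Fz 0.64
```

View pics/side5.png

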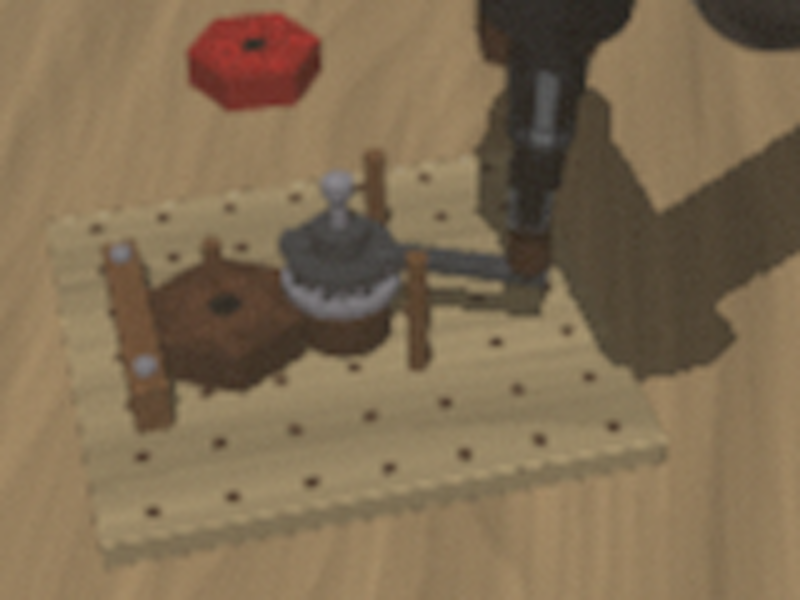

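```bash
python3 -m pendant '[{"dx":-0.0032,"dy":-0.0012,"dz":0.0001,"spin":0}]' >/dev/null;python3 -c "
from h import *
st()";python3 -m pendant '[{"dx":-0.0032,"dy":-0.0012,"dz":0.0001,"spin":0}]'>/dev/null;python3 -c "
from h import *
st()";python3 -m pendant '[{"dx":-0.0032,"dy":-0.0012,"dz":0.0001,"spin":0}]'>/dev/null;python3 -c "
from h import *
st()"
```

```text
t 16.38 b 3.0114 turned 1.1146 r 0.1057 z 0.0842 Ft 9.00 Fr -4.12 Fz 0.41
t 16.50 b 3.0033 turned 1.1227 r 0.1059 z 0.0841 Ft 9.96 Fr -4.72 Fz -1.33
t 16.62 b 2.9972 turned 1.1288 r 0.1061 z 0.0840 Ft 10.93 Fr -4.59 Fz -0.85
```

```bash
python3 -m pendant '[{"dx":-0.0033,"dy":-0.0022,"dz":0.0001,"spin":0}]' >/dev/null;python3 -c "
from h import *
st()";python3 -m pendant '[{"dx":-0.0033,"dy":-0.0022,"dz":0.0001,"spin":0}]'>/dev/null;python3 -c "
from h import *
st()"
```

```text
t 16.75 b 2.9931 turned 1.1329 r 0.1061 z 0.0839 Ft 11.24 Fr -1.25 Fz 1.87
t 16.88 b 2.9912 turned 1.1348 r 0.1063 z 0.0839 Ft 11.19 Fr -3.06 Fz 2.57
```

```bash
python3 -m pendant '[{"dx":-0.0037,"dy":-0.0018,"dz":-0.0003,"spin":0}]' >/dev/null;python3 -c "
from h import *
st()";python3 -m pendant '[{"dx":-0.0037,"dy":-0.0018,"dz":-0.0003,"spin":0}]'>/dev/null;python3 -c "
from h import *
st()"
```

```text
t 17.00 b 2.9856 turned 1.1404 r 0.1066 z 0.0840 Ft 11.91 Fr -5.63 Fz -1.22
t 17.12 b 2.9797 turned 1.1463 r 0.1067 z 0.0840 Ft 13.12 Fr -6.37 Fz -2.96
```

```bash
python3 -m pendant '[{"dx":0,"dy":-0.001,"dz":0,"spin":0}]' >/dev/null;python3 -c "
from h import *
st()";python3 -m pendant '[{"dx":0,"dy":-0.001,"dz":0.0,"spin":0}]'>/dev/null;python3 -c "
from h import *
st()"
```

```text
t 17.25 b 3.0025 turned 1.1235 r 0.1068 z 0.0844 Ft 6.40 Fr 1.62 Fz 12.70
t 17.38 b 3.0196 turned 1.1064 r 0.1066 z 0.0854 Ft 1.31 Fr -0.15 Fz 4.55
```

```bash
python3 -m pendant '[{"dx":-0.0025,"dy":-0.0005,"dz":0.0003,"spin":0}]' >/dev/null;python3 -c "
from h import *
st()";python3 -m pendant '[{"dx":-0.0025,"dy":-0.0005,"dz":0.0003,"spin":0}]'>/dev/null;python3 -c "
from h import *
st()";python3 -m pendant '[{"dx":-0.003,"dy":-0.0005,"dz":0.0003,"spin":0}]'>/dev/null;python3 -c "
from h import *
st()"
```

```text
t 17.50 b 3.0102 turned 1.1158 r 0.1067 z 0.0856 Ft 6.18 Fr -3.04 Fz 0.46
t 17.62 b 3.0028 turned 1.1232 r 0.1069 z 0.0856 Ft 9.15 Fr -4.15 Fz 0.42
t 17.75 b 2.9942 turned 1.1318 r 0.1070 z 0.0855 Ft 10.30 Fr -4.62 Fz 1.21
```

```bash
python3 -m pendant '[{"dx":-0.0034,"dy":-0.0008,"dz":0.0003,"spin":0}]' >/dev/null;python3 -c "
from h import *
st();ctrl.get_image('side');st()";python3 -m pendant '[{"dx":-0.0035,"dy":-0.0008,"dz":0.0003,"spin":0}]'>/dev/null;python3 -c "
from h import *
st();ctrl.get_image('side');st();ctrl.get_image('side');st()"
```

```text
t 17.88 b 2.9860 turned 1.1400 r 0.1072 z 0.0854 Ft 11.40 Fr -4.45 Fz 1.48
t 17.93 b 2.9857 turned 1.1403 r 0.1072 z 0.0854 Ft 11.13 Fr -4.75 Fz 2.66
t 18.05 b 2.9799 turned 1.1461 r 0.1074 z 0.0853 Ft 13.13 Fr -4.85 Fz 2.32
t 18.10 b 2.9794 turned 1.1466 r 0.1074 z 0.0853 Ft 13.00 Fr -4.58 Fz 3.06
t 18.15 b 2.9799 turned 1.1461 r 0.1074 z 0.0853 Ft 13.01 Fr -5.94 Fz 2.68
```

Force is steady at about 13 N on the sensor, while the travel past first contact suggests slightly less. I'll stop tightening and let go gently.

```bash
python3 -m pendant '[{"dx":0,"dy":-0.0005,"dz":-0.0005,"spin":0}]' 0.06; python3 -c "
from h import *
st()"; python3 -m pendant '[{"dx":0,"dy":0,"dz":-0.0003,"spin":0},{"dx":0,"dy":0,"dz":0,"spin":0},{"dx":0,"dy":0,"dz":0,"spin":0}]' 0.06; python3 - <<'E'
from h import *
import cv2
st()
im=ctrl.get_image('side'); u,v=(250,180)
cv2.imwrite('pics/side6.png',cv2.resize(im[v-60:v+60,u-80:u+80],None,fx=5,fy=5,interpolation=cv2.INTER_CUBIC))
print(ctrl.get_state()['tool_rot'])
E
```

```text
t: 18.27
tool_pos: [0.5033, -0.0568, 0.0854]
tool_rot: [-3.113, -0.125, -1.573]
ft_force: [-0.1, 0.0, -0.7]
finger_gap: 0.429
t 18.27 b 2.9898 turned 1.1362 r 0.1082 z 0.0854 Ft -0.00 Fr 0.05 Fz -0.66
t: 18.65
tool_pos: [0.5016, -0.0563, 0.085]
tool_rot: [-3.116, -0.125, -1.573]
ft_force: [-0.5, -0.1, 0.1]
finger_gap: 0.704
t 18.65 b 2.9878 turned 1.1382 r 0.1098 z 0.0850 Ft 0.15 Fr 0.45 Fz 0.07
[-3.11597952 -0.12530563 -1.57301039]
```

View pics/side6.png

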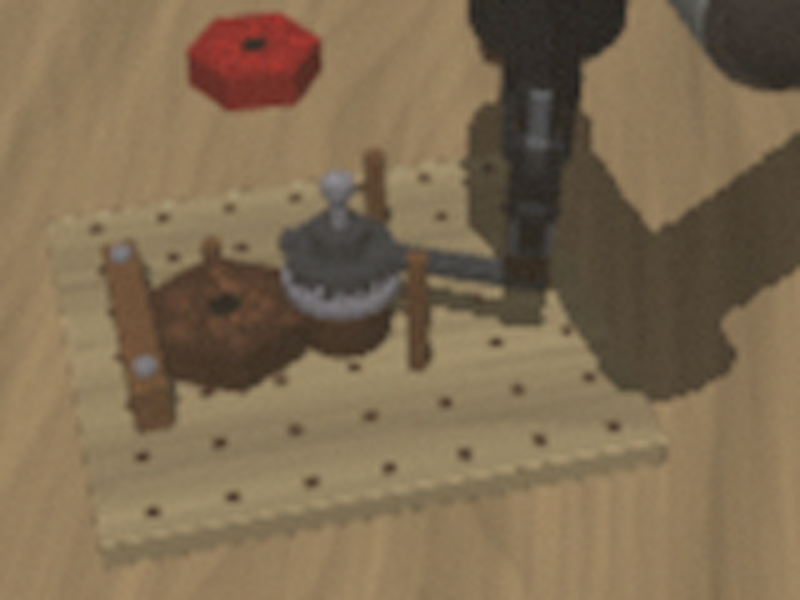

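Released. The blank sits against the fence and the lever is down. I'll check the hold with a gentle one-finger push.

```bash
python3 -m pendant '[{"dx":-0.004,"dy":-0.001,"dz":0,"spin":0},{"dx":-0.004,"dy":-0.001,"dz":0,"spin":0},{"dx":-0.003,"dy":-0.001,"dz":0,"spin":0}]' >/dev/null; python3 -c "
from h import *
st()"; for i in 1; do python3 -m pendant '[{"dx":-0.002,"dy":-0.0003,"dz":0,"spin":0}]' >/dev/null; python3 -c "
from h import *
st()"; python3 -m pendant '[{"dx":-0.002,"dy":-0.0003,"dz":0,"spin":0}]' >/dev/null; python3 -c "
from h import *
st()"; python3 -m pendant '[{"dx":-0.002,"dy":-0.0003,"dz":0,"spin":0}]'; python3 -c "
from h import *
st()"; done
```

```text
t 19.07 b 2.8753 turned 1.2507 r 0.1091 z 0.0836 Ft 0.12 Fr -0.61 Fz 0.25
t 19.20 b 2.8538 turned 1.2722 r 0.1093 z 0.0833 Ft 0.16 Fr -0.14 Fz 0.67
t 19.32 b 2.8343 turned 1.2917 r 0.1097 z 0.0830 Ft 0.39 Fr 0.00 Fz -0.15
t: 19.45
tool_pos: [0.5059, -0.0378, 0.0827]
tool_rot: [-3.116, -0.125, -1.573]
ft_force: [1.0, 0.5, 0.9]
finger_gap: 0.707
t 19.45 b 2.8152 turned 1.3108 r 0.1101 z 0.0827 Ft -0.76 Fr -0.77 Fz 0.90
```

```bash
for i in 1; do python3 -m pendant '[{"dx":-0.002,"dy":-0.0005,"dz":-0.0005,"spin":0}]' >/dev/null; python3 -c "
from h import *
st()"; python3 -m pendant '[{"dx":-0.002,"dy":-0.0005,"dz":-0.0005,"spin":0}]' >/dev/null; python3 -c "
from h import *
st()"; python3 -m pendant '[{"dx":-0.002,"dy":-0.0005,"dz":-0.0005,"spin":0}]'; python3 -c "
from h import *
st()"; done
```

```text
t 19.57 b 2.7951 turned 1.3309 r 0.1103 z 0.0829 Ft 0.73 Fr -0.15 Fz 1.20
t 19.70 b 2.7752 turned 1.3508 r 0.1106 z 0.0833 Ft -0.46 Fr -0.42 Fz -0.20
t: 19.82
tool_pos: [0.5075, -0.0313, 0.0836]
tool_rot: [-3.116, -0.125, -1.573]
ft_force: [1.6, 0.4, 0.5]
finger_gap: 0.7
t 19.82 b 2.7551 turned 1.3709 r 0.1109 z 0.0836 Ft -0.97 Fr -1.34 Fz 0.50
```

```bash
python3 - <<'E'
from h import *
import cv2
im=ctrl.get_image('side'); u,v=(250,180)
cv2.imwrite('pics/side7.png',cv2.resize(im[v-60:v+60,u-80:u+80],None,fx=5,fy=5,interpolation=cv2.INTER_CUBIC))
print([(np.round(d["position"],3).tolist(),round(d["p"],2)) for d in ctrl.place_of("knob",'side')])
E
```

```text
[([0.506, -0.053, 0.096], 0.65)]
```

View pics/side7.png

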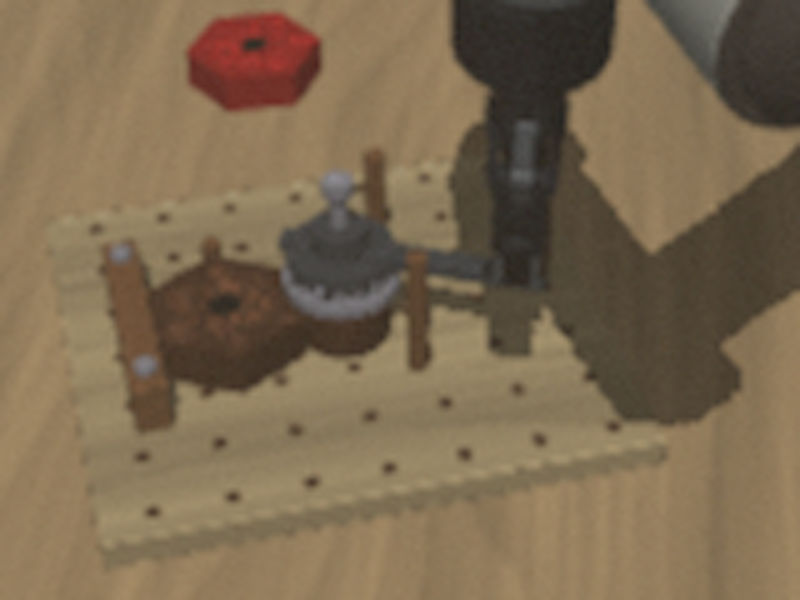

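```bash
python3 -m pendant '[{"dx":-0.002,"dy":-0.0006,"dz":-0.0003,"spin":0}]' >/dev/null; python3 -c "
from h import *
st()"; python3 -m pendant '[{"dx":-0.002,"dy":-0.0006,"dz":-0.0003,"spin":0}]' >/dev/null; python3 -c "
from h import *
st()"; python3 -m pendant '[{"dx":-0.002,"dy":-0.0006,"dz":-0.0003,"spin":0}]'; python3 -c "
from h import *
st()"
```

```text
t 20.05 b 2.7356 turned 1.3904 r 0.1111 z 0.0836 Ft 0.01 Fr -0.15 Fz 0.72
t 20.18 b 2.7158 turned 1.4102 r 0.1114 z 0.0837 Ft 0.11 Fr 0.87 Fz 0.70
t: 20.3
tool_pos: [0.5094, -0.0249, 0.0838]
tool_rot: [-3.116, -0.125, -1.573]
ft_force: [-0.7, 1.0, -1.1]
finger_gap: 0.704
t 20.30 b 2.6959 turned 1.4301 r 0.1117 z 0.0838 Ft -0.58 Fr 1.04 Fz -1.09
```

```bash
python3 - <<'E'
from h import *
import cv2
im=ctrl.get_image('side'); u,v=(250,180)
cv2.imwrite('pics/side8.png',cv2.resize(im[v-40:v+35,u-50:u+50],None,fx=8,fy=8,interpolation=cv2.INTER_CUBIC))
im=ctrl.get_image('top'); u,v=(275,195)
cv2.imwrite('pics/top8.png',cv2.resize(im[v-60:v+60,u-80:u+80],None,fx=5,fy=5,interpolation=cv2.INTER_CUBIC))
E
```

```text
(no output)
```

View pics/side8.png

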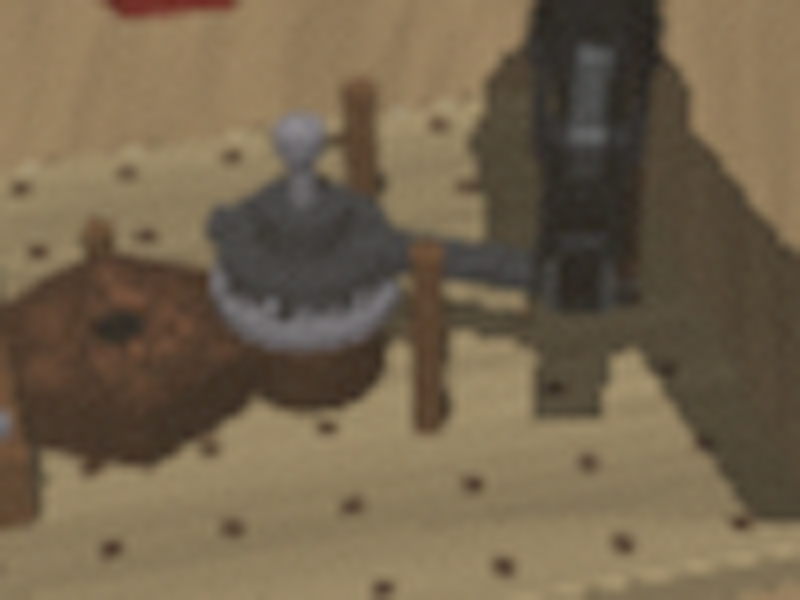

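View pics/top8.png

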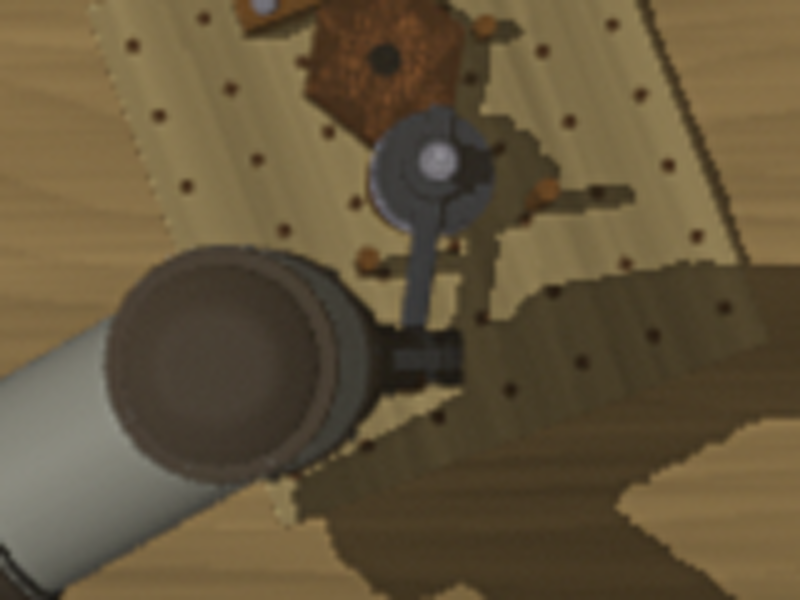

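```bash
python3 -m pendant '[{"dx":-0.0015,"dy":-0.0002,"dz":-0.0003,"spin":0}]' >/dev/null; python3 -c "
from h import *
st()"; python3 -m pendant '[{"dx":-0.0015,"dy":-0.0002,"dz":-0.0003,"spin":0}]' >/dev/null; python3 -c "
from h import *
st()"; python3 -m pendant '[{"dx":-0.0015,"dy":-0.0002,"dz":-0.0003,"spin":0}]'>/dev/null; python3 -c "
from h import *
st()";python3 -m pendant '[{"dx":-0.0015,"dy":-0.0002,"dz":-0.0003,"spin":0}]'; python3 -c "
from h import *
st()"
```

```text
t 20.52 b 2.6818 turned 1.4442 r 0.1122 z 0.0839 Ft -0.33 Fr 0.05 Fz 0.83
t 20.65 b 2.6683 turned 1.4577 r 0.1127 z 0.0840 Ft 0.19 Fr 0.18 Fz -0.65
t 20.77 b 2.6546 turned 1.4714 r 0.1133 z 0.0841 Ft -0.31 Fr -0.23 Fz -0.00
t: 20.9
tool_pos: [0.5102, -0.0185, 0.0842]
tool_rot: [-3.116, -0.125, -1.573]
ft_force: [-0.1, -1.0, -0.2]
finger_gap: 0.701
t 20.90 b 2.6414 turned 1.4846 r 0.1139 z 0.0842 Ft 0.95 Fr -0.41 Fz -0.22
```

```bash
python3 - <<'E'
from h import *
import cv2
im=ctrl.get_image('top'); u,v=(275,195)
cv2.imwrite('pics/top9.png',cv2.resize(im[v-45:v+45,u-60:u+60],None,fx=6,fy=6,interpolation=cv2.INTER_CUBIC))
im=ctrl.get_image('side'); u,v=(250,180)
cv2.imwrite('pics/side9.png',cv2.resize(im[v-40:v+35,u-50:u+50],None,fx=8,fy=8,interpolation=cv2.INTER_CUBIC))
E
```

```text
(no output)
```

View pics/top9.png

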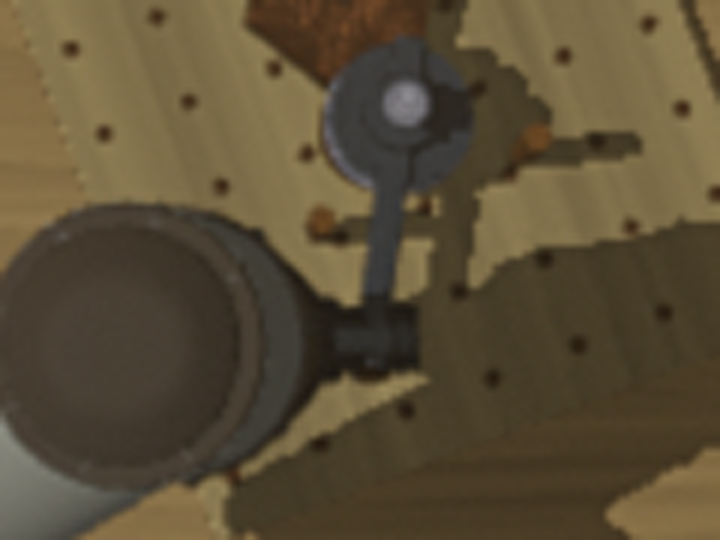

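View pics/side9.png

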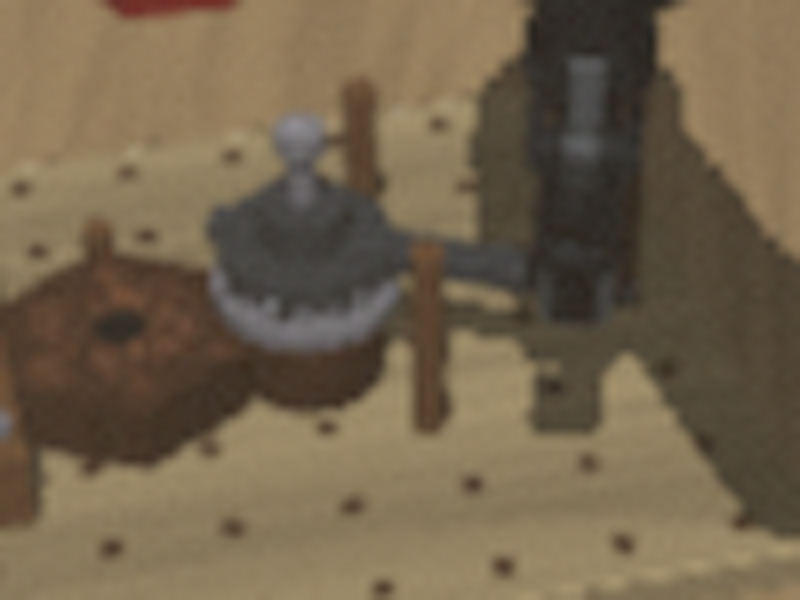

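```bash
python3 - <<'E'
from h import *
import cv2
im=ctrl.get_image('top')
a=cv2.resize(im[190:226,250:298],None,fx=16,fy=16,interpolation=cv2.INTER_CUBIC)
a=cv2.convertScaleAbs(a,alpha=2.2)
K=ctrl.get_calibration('top');Km=np.array(K['K']);T=np.linalg.inv(np.array(K['T']))
def px(P):
    c=(T@np.append(P,1))[:3]; q=Km@np.array([c[0],-c[1],-c[2]]); return q[:2]/q[2]
s=ctrl.get_state();M=R.from_euler('xyz',s['tool_rot']).as_matrix();p=np.array(s['tool_pos'])
print(p,s['finger_gap'])
def dot(P,col):
    q=(px(P)-[250,190])*16; cv2.circle(a,tuple(int(v) for v in q),4,col,-1); print(np.round(P,4),np.round(px(P),1))
for sg in(-1,1):
  for h in (-.008,-.019,-.05):
    dot(p+M@[sg*.03,0,h],(0,255,0) if sg>0 else (0,255,255))
b=2.99
for z in(.12,.0975): dot(np.append(C2+.105*np.array([np.cos(b),np.sin(b)]),z),(0,0,255))
cv2.imwrite('pics/topz.png',a)
E
```

```text
[ 0.51028212 -0.01846106  0.08426244] 0.7035950938045662
[0.5101 0.0123 0.0885] [249.3 207.2]
[0.5098 0.0137 0.0994] [248.6 207.2]
[0.5091 0.0175 0.1301] [246.8 207.2]
[ 0.51   -0.0472  0.0959] [273.  206.5]
[ 0.5097 -0.0459  0.1069] [272.6 206.5]
[ 0.509  -0.042   0.1376] [271.3 206.6]
[ 0.5064 -0.0572  0.12  ] [277.4 207.6]
[ 0.5064 -0.0572  0.0975] [277.  207.9]
```

View pics/topz.png

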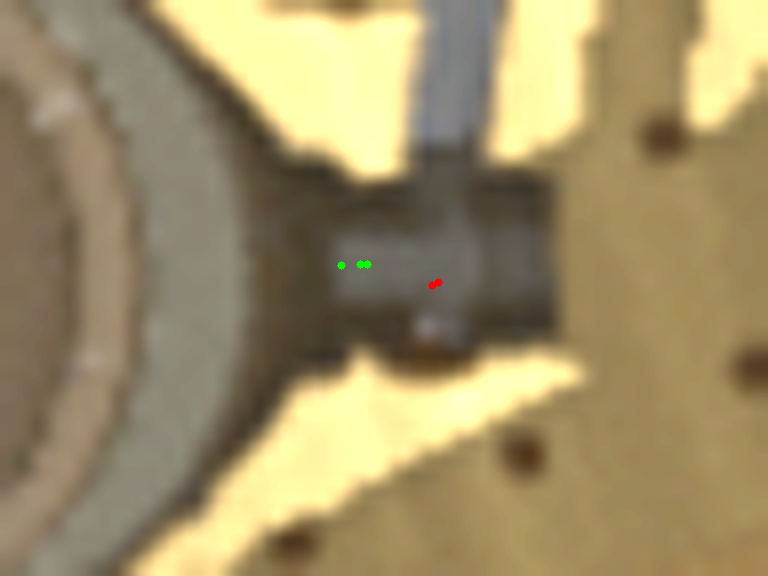

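```bash
python3 - <<'E'
from h import *
import cv2
K=ctrl.get_calibration('top');Km=np.array(K['K']);T=np.linalg.inv(np.array(K['T']))
def px(P):
    c=(T@np.append(P,1))[:3]; q=Km@np.array([c[0],-c[1],-c[2]]); return q[:2]/q[2]
for C in (C2,AX):
  for b in(2.8,2.85,2.9,2.95,3.0):
    print(b,[np.round(px(np.append(C+r*np.array([np.cos(b),np.sin(b)]),.075)),1).tolist() for r in(0,.05,.07,.105)])
for n in ('knob','hub'):
  print(n,[(np.round(d["position"],4).tolist(),round(d["p"],2)) for c in('side','top') if ctrl.get_image(c) is not None for d in ctrl.place_of(n,c)])
im=ctrl.get_image('top');h0=cv2.imread('pics/top0.png')
for f,g in((h0,'a'),(im,'b')):
    cv2.imwrite(f'pics/z{g}.png',cv2.resize(f[150:222,246:310],None,fx=8,fy=8,interpolation=cv2.INTER_CUBIC))
a=np.hstack([cv2.imread('pics/za.png'),cv2.imread('pics/zb.png')]);cv2.imwrite('pics/zab.png',cv2.resize(a,(800,450)))
im=ctrl.get_image('side')
a=cv2.resize(im[130:190,225:290],None,fx=9,fy=9,interpolation=cv2.INTER_CUBIC);cv2.imwrite('pics/sidez.png',cv2.convertScaleAbs(a,alpha=1.8))
E
```

```text
2.8 [[281.7, 167.4], [275.7, 185.9], [273.3, 193.3], [269.1, 206.4]]
2.85 [[281.7, 167.4], [276.6, 186.2], [274.6, 193.7], [271.0, 206.9]]
2.9 [[281.7, 167.4], [277.6, 186.4], [275.9, 194.0], [273.0, 207.4]]
2.95 [[281.7, 167.4], [278.6, 186.6], [277.3, 194.3], [275.1, 207.8]]
3.0 [[281.7, 167.4], [279.5, 186.7], [278.6, 194.5], [277.1, 208.1]]
2.8 [[281.9, 168.5], [275.9, 186.9], [273.5, 194.4], [269.2, 207.4]]
2.85 [[281.9, 168.5], [276.8, 187.2], [274.8, 194.8], [271.2, 208.0]]
2.9 [[281.9, 168.5], [277.8, 187.5], [276.1, 195.1], [273.2, 208.5]]
2.95 [[281.9, 168.5], [278.7, 187.6], [277.5, 195.4], [275.2, 208.9]]
3.0 [[281.9, 168.5], [279.7, 187.8], [278.8, 195.5], [277.3, 209.2]]
knob [([0.5026, -0.0526, 0.0953], 0.98), ([0.5042, -0.0572, 0.0947], 0.55)]
hub [([0.6079, -0.0737, 0.0557], 0.62), ([0.6076, -0.0723, 0.0567], 0.87)]
```

View pics/zab.png

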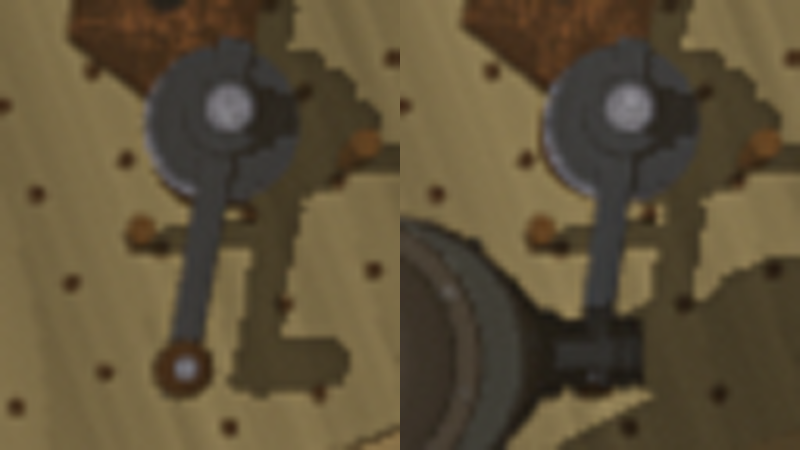

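View pics/sidez.png

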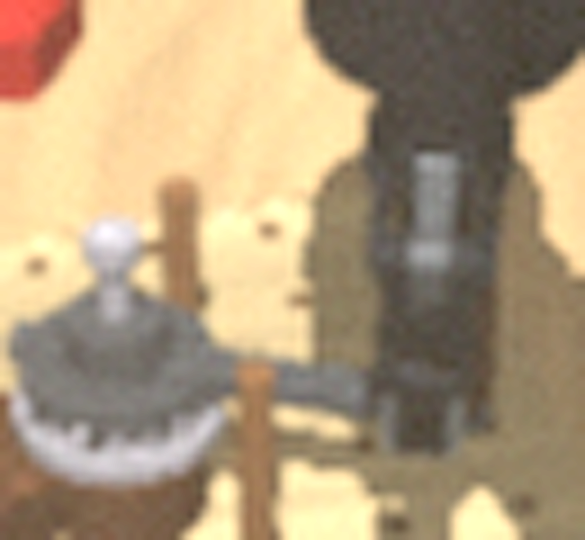

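```bash
python3 -m pendant '[{"dx":-0.0015,"dy":0.001,"dz":-0.0003,"spin":0}]' >/dev/null; python3 -c "
from h import *
st()"; python3 -m pendant '[{"dx":-0.0015,"dy":0.001,"dz":-0.0003,"spin":0}]' >/dev/null; python3 -c "
from h import *
st()"; python3 -m pendant '[{"dx":-0.0015,"dy":0.001,"dz":-0.0003,"spin":0}]'>/dev/null; python3 -c "
from h import *
st()";python3 -m pendant '[{"dx":-0.0015,"dy":0.001,"dz":-0.0003,"spin":0}]'; python3 -c "
from h import *
st()"
```

```text
t 21.68 b 2.6350 turned 1.4910 r 0.1155 z 0.0843 Ft -0.88 Fr -0.72 Fz -0.17
t 21.80 b 2.6276 turned 1.4984 r 0.1172 z 0.0844 Ft 1.26 Fr 0.44 Fz 0.07
t 21.93 b 2.6199 turned 1.5061 r 0.1190 z 0.0845 Ft 0.66 Fr 0.11 Fz -0.51
t: 22.05
tool_pos: [0.506, -0.0121, 0.0846]
tool_rot: [-3.116, -0.125, -1.573]
ft_force: [1.1, -0.7, 0.8]
finger_gap: 0.706
t 22.05 b 2.6123 turned 1.5137 r 0.1208 z 0.0846 Ft 0.05 Fr -1.33 Fz 0.85
```

```bash
python3 - <<'E'
from h import *
import cv2
s=ctrl.get_state();M=R.from_euler('xyz',s['tool_rot']).as_matrix();p=np.array(s['tool_pos']);print(p,s['joints'])
for cam,(u0,v0,w,h,f) in {'side':(215,120,80,75,9),'top':(240,180,60,45,12)}.items():
    im=ctrl.get_image(cam)
    K=ctrl.get_calibration(cam);Km=np.array(K['K']);T=np.linalg.inv(np.array(K['T']))
    a=cv2.convertScaleAbs(cv2.resize(im[v0:v0+h,u0:u0+w],None,fx=f,fy=f,interpolation=cv2.INTER_CUBIC),alpha=1.8)
    def dot(P,col):
        c=(T@np.append(P,1))[:3]; q=Km@np.array([c[0],-c[1],-c[2]]); q=q[:2]/q[2]
        cv2.circle(a,tuple(int(v) for v in (q-[u0,v0])*f),4,col,-1)
    for hh in(-.008,-.019,-.04):
        dot(p+M@[.03,0,hh],(0,255,0)); dot(p+M@[-.03,0,hh],(0,255,255))
    for z in(.075,.12): dot(np.array([.505,-.056,z]),(0,0,255))
    cv2.imwrite(f'pics/{cam}10.png',a)
E
```

```text
[ 0.50595683 -0.012116    0.08460324] [ 0.3785788   0.29904305 -0.5282495   0.18028223 -0.7743506   1.06093802]
```

View pics/side10.png

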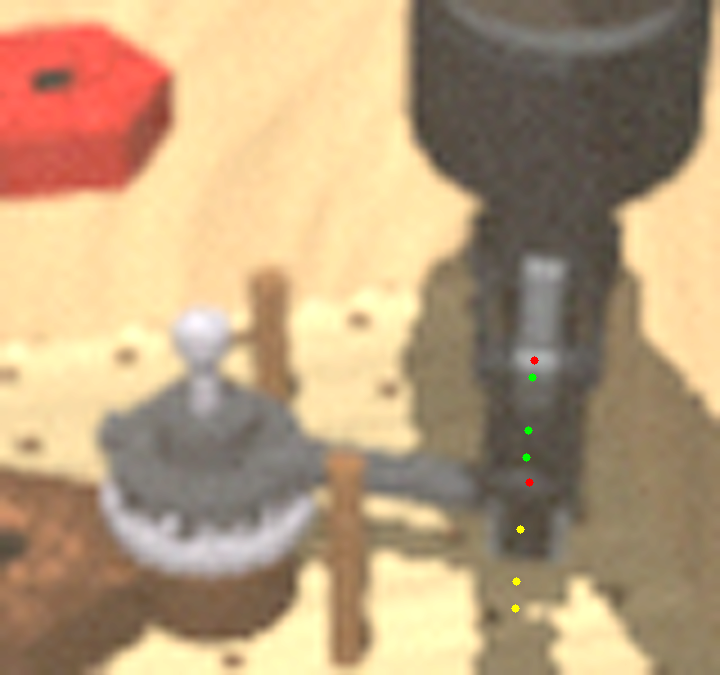

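View pics/top10.png

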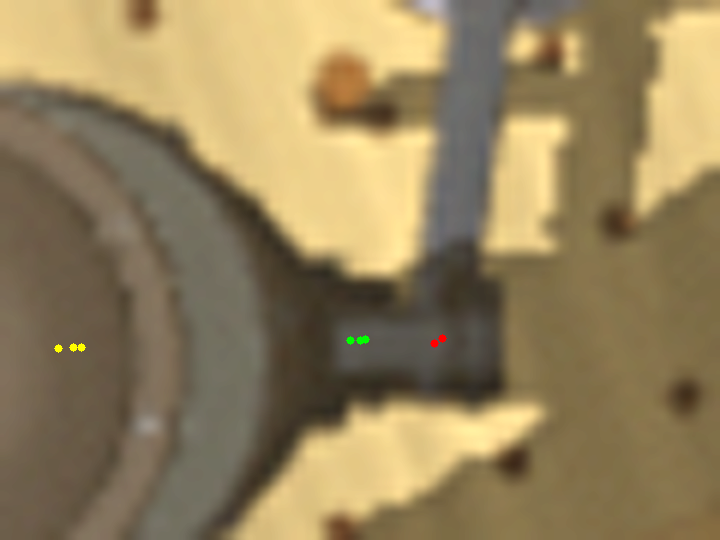

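The push test never made contact and the finger images don't match the expected geometry, so I'll drop it. I'll re-centre on the knob and withdraw.

```bash
python3 -m pendant '[{"dx":0.01,"dy":0.0003,"dz":0,"spin":0},{"dx":0.01,"dy":0.0003,"dz":0,"spin":0},{"dx":0.01,"dy":0.0003,"dz":0,"spin":0}]'; python3 -c "
from h import *
st()"; python3 -m pendant '[{"dx":0.007,"dy":0.0,"dz":0,"spin":0},{"dx":0.003,"dy":0,"dz":0,"spin":0}]'; python3 -c "
from h import *
import cv2
st()
im=ctrl.get_image('top'); cv2.imwrite('pics/top11.png',cv2.resize(im[135:255,195:355],None,fx=5,fy=5,interpolation=cv2.INTER_CUBIC))"
```

```text
t: 22.52
tool_pos: [0.5049, -0.0434, 0.0885]
tool_rot: [-3.116, -0.125, -1.572]
ft_force: [-0.7, -0.3, 0.1]
finger_gap: 0.705
t 22.52 b 2.8670 turned 1.2590 r 0.1094 z 0.0885 Ft 0.43 Fr 0.58 Fz 0.07
t: 22.78
tool_pos: [0.5047, -0.0551, 0.09]
tool_rot: [-3.116, -0.125, -1.573]
ft_force: [0.1, -0.1, -0.1]
finger_gap: 0.7
t 22.77 b 2.9722 turned 1.1538 r 0.1070 z 0.0900 Ft 0.07 Fr -0.10 Fz -0.08
```

View pics/top11.png

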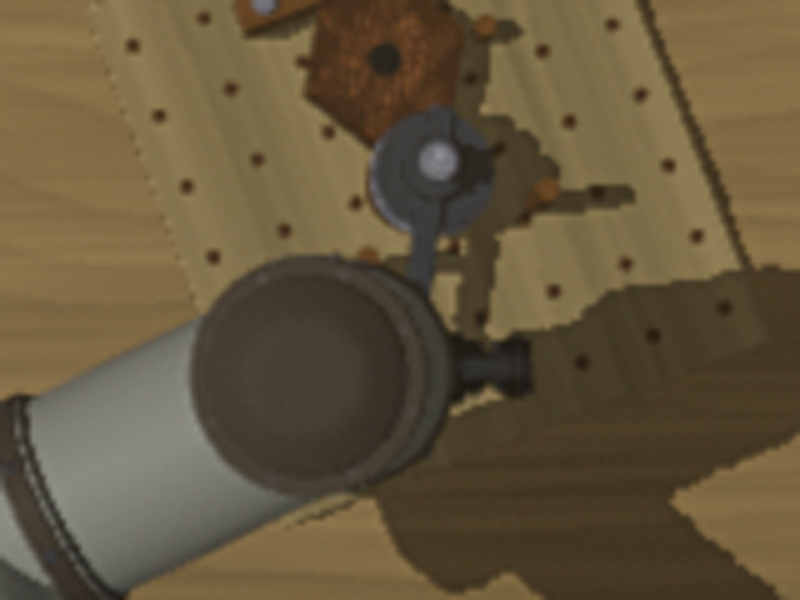

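```bash
python3 -m pendant '[{"dx":0.002,"dy":0,"dz":-0.015,"spin":0},{"dx":0.002,"dy":0,"dz":-0.02,"spin":0},{"dx":0.002,"dy":0,"dz":-0.02,"spin":0},{"dx":0.015,"dy":0,"dz":0,"spin":0},{"dx":0.015,"dy":0,"dz":0,"spin":0}]'; python3 -m pendant '[{"dx":0.0,"dy":0,"dz":0,"spin":0},{"dx":0.0,"dy":0,"dz":0,"spin":0},{"dx":0.0,"dy":0,"dz":0,"spin":0},{"dx":0.0,"dy":0,"dz":0,"spin":0},{"dx":0.0,"dy":0,"dz":0,"spin":0}]' 0.0; python3 - <<'E'
from h import *
import cv2
st()
a=[]
for cam in('top','side'):
    im=ctrl.get_image(cam)
    print([(np.round(d["position"],4).tolist(),round(d["p"],2)) for d in ctrl.place_of('knob',cam)])
    a.append(cv2.resize(im[120:240,200:330] if cam=='top' else im[110:230,190:320],None,fx=3,fy=4,interpolation=cv2.INTER_CUBIC))
cv2.imwrite('pics/both12.png',np.hstack(a))
E
```

```text
t: 23.45
tool_pos: [0.5025, -0.085, 0.1494]
tool_rot: [-3.119, -0.126, -1.571]
ft_force: [0.4, -0.0, -0.9]
finger_gap: 0.704
t: 24.08
tool_pos: [0.5011, -0.0865, 0.1472]
tool_rot: [-3.123, -0.126, -1.573]
ft_force: [0.3, 0.1, 0.1]
finger_gap: -0.001
t 24.07 b 3.2636 turned 0.8624 r 0.1100 z 0.1472 Ft -0.01 Fr -0.32 Fz 0.12
[]
[([0.5041, -0.0536, 0.0943], 0.96), ([0.6093, -0.0737, -0.0029], 0.72)]
```

View pics/both12.png

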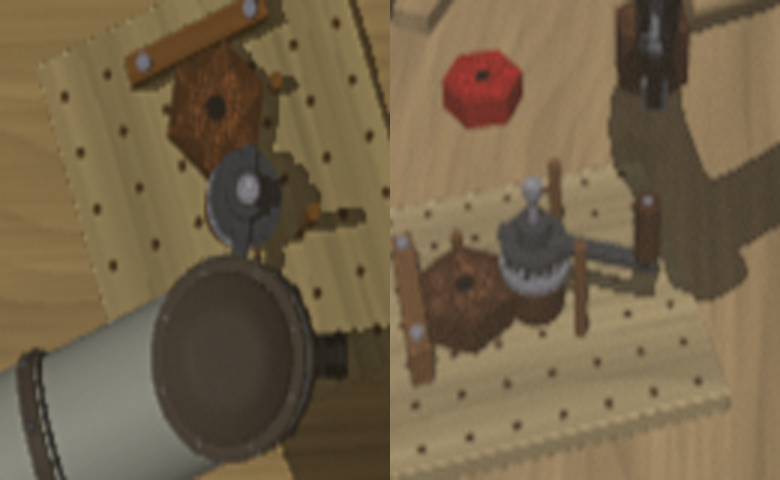

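```bash
python3 - <<'E'
from h import *
for cam in('side','top'):
    K=ctrl.get_calibration(cam);Km=np.array(K['K']);T=np.linalg.inv(np.array(K['T']))
    for P in ([.5011,-.0865,.1472],[.5011,-.0865,.167],[.504,-.055,.12],[.504,-.055,.075]):
        c=(T@np.append(P,1))[:3]; q=Km@np.array([c[0],-c[1],-c[2]]); print(cam,P,np.round(q[:2]/q[2],1))
print(totool(np.array([0.5045,-0.088,0.095])-ctrl.get_state()['tool_pos']))
E
```

```text
side [0.5011, -0.0865, 0.1472] [276.7 144.9]
side [0.5011, -0.0865, 0.167] [276.9 138.5]
side [0.504, -0.055, 0.12] [274.7 160.3]
side [0.504, -0.055, 0.075] [274.2 173.9]
top [0.5011, -0.0865, 0.1472] [290.1 209.3]
top [0.5011, -0.0865, 0.167] [290.7 209.1]
top [0.504, -0.055, 0.12] [276.5 208.6]
top [0.504, -0.055, 0.075] [275.8 209. ]
[-0.0052 -0.0025  0.0521]
```

```bash
python3 -m pendant '[{"dx":-0.001,"dy":-0.0025,"dz":0.02,"spin":0},{"dx":-0.0024,"dy":0,"dz":0.02,"spin":0},{"dx":-0.0024,"dy":0,"dz":0.02,"spin":0},{"dx":0,"dy":0,"dz":0.004,"spin":0}]'; python3 - <<'E'
from h import *
import cv2
st()
im=ctrl.get_image('side')
cv2.imwrite('pics/side13.png',cv2.convertScaleAbs(cv2.resize(im[120:195,215:295],None,fx=9,fy=8,interpolation=cv2.INTER_CUBIC),alpha=1.8))
E
```

```text
t: 24.78
tool_pos: [0.5062, -0.0885, 0.0827]
tool_rot: [-3.119, -0.126, -1.573]
ft_force: [-0.4, -0.8, 0.5]
finger_gap: 0.004
t 24.77 b 3.2890 turned 0.8370 r 0.1051 z 0.0827 Ft 0.74 Fr 0.51 Fz 0.50
```

View pics/side13.png

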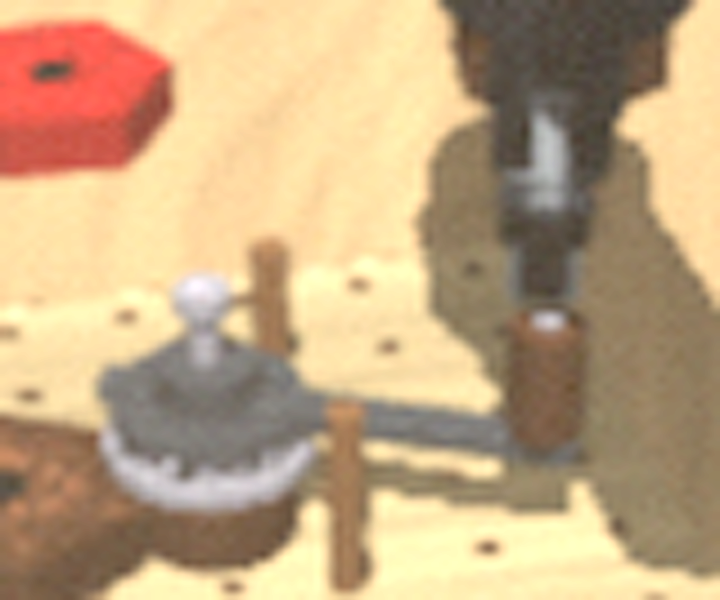

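```bash
python3 -m pendant '[{"dx":-0.002,"dy":0.0002,"dz":0.0,"spin":0}]' >/dev/null; python3 -c "
from h import *
st()"; python3 -m pendant '[{"dx":-0.002,"dy":0.0002,"dz":-0.0002,"spin":0}]' >/dev/null; python3 -c "
from h import *
st()"; python3 -m pendant '[{"dx":-0.002,"dy":0.0002,"dz":-0.0003,"spin":0}]'>/dev/null; python3 -c "
from h import *
st()";python3 -m pendant '[{"dx":-0.002,"dy":0.0002,"dz":-0.0003,"spin":0}]'>/dev/null; python3 -c "
from h import *
st()"
```

```text
t 24.95 b 3.2702 turned 0.8558 r 0.1040 z 0.0834 Ft -0.30 Fr -0.83 Fz 0.45
t 25.07 b 3.2494 turned 0.8766 r 0.1035 z 0.0841 Ft 1.10 Fr 0.29 Fz -0.43
t 25.20 b 3.2314 turned 0.8946 r 0.1035 z 0.0847 Ft -1.01 Fr 0.41 Fz 2.29
t 25.32 b 3.2096 turned 0.9164 r 0.1031 z 0.0853 Ft 0.28 Fr -0.32 Fz 0.93
```

```bash
python3 -m pendant '[{"dx":-0.002,"dy":0.0004,"dz":0.001,"spin":0}]' >/dev/null; python3 -c "
from h import *
st()"; python3 -m pendant '[{"dx":-0.002,"dy":0.0004,"dz":0.001,"spin":0}]' >/dev/null; python3 -c "
from h import *
st()"; python3 -m pendant '[{"dx":-0.002,"dy":0.0003,"dz":0.0005,"spin":0}]'>/dev/null; python3 -c "
from h import *
st()";python3 -m pendant '[{"dx":-0.002,"dy":0.0003,"dz":0.0005,"spin":0}]'; python3 -c "
from h import *
st()"
```

```text
t 25.45 b 3.1912 turned 0.9348 r 0.1029 z 0.0847 Ft 3.26 Fr -0.16 Fz 4.61
t 25.57 b 3.1795 turned 0.9465 r 0.1027 z 0.0845 Ft 7.49 Fr -0.36 Fz 6.91
t 25.70 b 3.1730 turned 0.9530 r 0.1027 z 0.0847 Ft 9.73 Fr -0.08 Fz 4.43
t: 25.82
tool_pos: [0.5072, -0.076, 0.0848]
tool_rot: [-3.113, -0.133, -1.571]
ft_force: [0.9, -10.9, 3.5]
finger_gap: 0.002
t 25.82 b 3.1702 turned 0.9558 r 0.1030 z 0.0848 Ft 10.90 Fr -0.61 Fz 3.50
```

```bash
python3 -m pendant '[{"dx":-0.0022,"dy":0.0003,"dz":0.0003,"spin":0}]' >/dev/null; python3 -c "
from h import *
st()
ctrl.get_image('side');st()"
```

```text
t 25.95 b 3.1677 turned 0.9583 r 0.1036 z 0.0848 Ft 11.71 Fr -0.45 Fz 3.40
t 26.00 b 3.1678 turned 0.9582 r 0.1037 z 0.0848 Ft 11.25 Fr -0.47 Fz 3.49
```

The lever holds a push of about 11.5 N without yielding. Now I'll withdraw.

```bash
python3 -m pendant '[{"dx":0.003,"dy":0,"dz":0,"spin":0},{"dx":0.008,"dy":0,"dz":0,"spin":0},{"dx":0.008,"dy":0,"dz":-0.005,"spin":0},{"dx":0.004,"dy":0.01,"dz":-0.03,"spin":0},{"dx":0.004,"dy":0.02,"dz":-0.03,"spin":0},{"dx":0.01,"dy":0.03,"dz":-0.04,"spin":0},{"dx":0.03,"dy":0.03,"dz":-0.02,"spin":0},{"dx":0.03,"dy":0.03,"dz":0,"spin":0}]'; python3 - <<'E'
from h import *
import cv2
st()
for cam in('top','side'):
    im=ctrl.get_image(cam); u,v=((285,170) if cam=='top' else (240,180))
    cv2.imwrite(f'pics/{cam}14.png',cv2.resize(im[v-60:v+60,u-80:u+80],None,fx=5,fy=5,interpolation=cv2.INTER_CUBIC))
    for n in('knob','blank','hub'): print(cam,n,[(np.round(d["position"],4).tolist(),round(d["p"],2)) for d in ctrl.place_of(n,cam)])
E
```

```text
t: 27.0
tool_pos: [0.3816, -0.1566, 0.223]
tool_rot: [-3.114, -0.135, -1.568]
ft_force: [0.1, -1.3, -0.7]
finger_gap: 0.001
t 27.00 b 3.4919 turned 0.6341 r 0.2433 z 0.2230 Ft 1.21 Fr 0.37 Fz -0.73
top knob [([0.5073, -0.0595, 0.0967], 0.85)]
top blank [([0.6735, 0.2185, 0.0002], 0.87), ([0.6658, -0.0522, 0.0207], 0.79), ([0.7062, -0.3491, -0.003], 0.74)]
top hub [([0.6066, -0.0707, 0.056], 0.86)]
side knob [([0.5036, -0.0541, 0.0931], 0.69)]
side blank [([0.7022, -0.3558, 0.0022], 0.93), ([0.6737, 0.221, 0.0029], 0.88), ([0.6669, -0.0471, 0.0186], 0.77), ([0.5934, -0.1322, 0.0166], 0.56)]
side hub [([0.6076, -0.0745, 0.056], 0.66)]
```

View pics/top14.png

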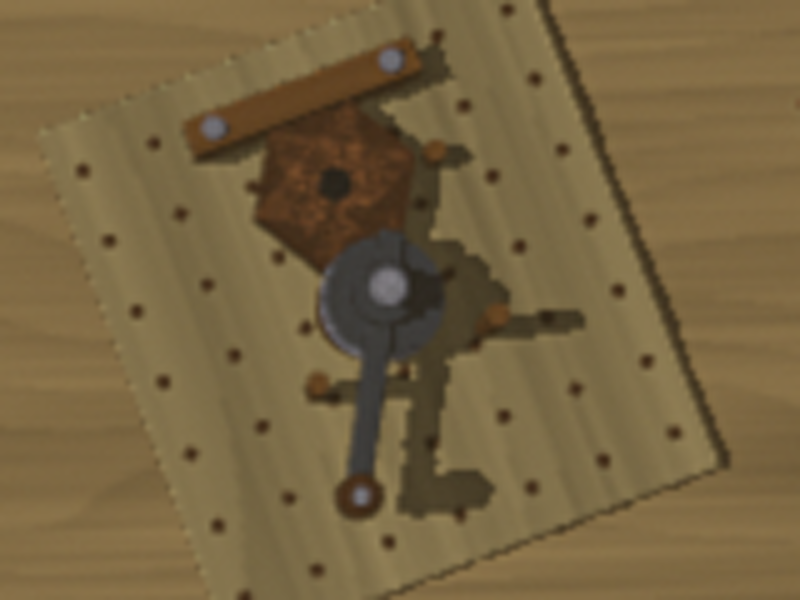

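View pics/side14.png

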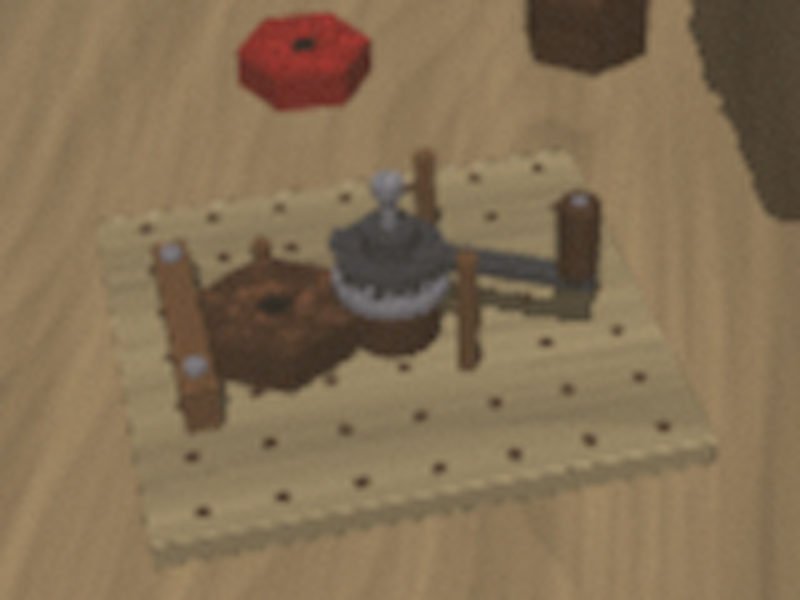

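The blank's flat (around pixel 310,120 in the top crop) lies against the fence. The lever sits down at about bearing 2.99, with the knob at (360,495). The gripper is well clear, so I'm handing in.

```bash
python3 -m pendant '[{"dx":0,"dy":0,"dz":0,"spin":0},{"dx":0,"dy":0,"dz":0,"spin":0}]'; python3 -c "
from workcell import ctrl
print(ctrl.finish_job())"
```

```text
t: 27.65
tool_pos: [0.3827, -0.1553, 0.2199]
tool_rot: [-3.122, -0.136, -1.566]
ft_force: [0.5, 0.3, 0.2]
finger_gap: -0.002
the job is handed in; nothing more can be done
None
```

The blank is clamped against the fence and the job is handed in at about 27.7 s. I lifted the lever about 11 mm, swung it back three pitches (about 1.17 rad) and let it drop back in. I then turned it clockwise about 1.15 rad, which took up the tooth play and brought the blank tight, and let go.

**Last checks:**
- **Clamping force:** the knob push rose from about 6 N loose to a steady 13 N at the end. After letting go, a separate push with the shut fingers reached about 11.5 N without the lever yielding. I did not push on to the point where it slips, so the clamp takes somewhere around 11.5 to 13 N. The travel after first contact pointed to nearer 10 N, so the estimates disagree a little around 12 N.
- **Lever and blank:** the final pictures show the lever down, still at the bearing where I stopped, and the blank flat on the fence. The robot is clear and touching nothing. I only moved the lever, and saw nothing else disturbed in the final close-up pictures. I did not check the glue or chisel again.

**What went wrong on the way:**
- The first grasp was off-centre, so I regripped.
- While tightening, I eased off once and pushed back up to the same 13 N.
- My first try at the check push, with the open gripper, never touched the knob, and I could not match the pictures to the reported finger position.
- The tool ended up tilted by about 7°.

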